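# Open up the bench laser

### The job

Open the laser unit for inspection. Make it safe first, before any thumbscrew is turned: press the isolator knob down and turn it clockwise to OFF. Move every instrument lying on the red cover onto the black rubber mat, each flat, right way up and wholly on it, unscrew all four captive thumbscrews until they pop up, and once the cover is clear and loose lift it off and lay it, handle up, wholly on the thick grey foam pad, without bumping the aligned optics that stand on the table.

Things in the scene. Friction and masses are not known exactly. Their poses are not given: they have to be found in the camera images.
- unit: Bench-top laser unit, fixed, 310 wide (y), 300 deep (x), 88 high; aluminium front panel (its -x) with two black rack handles reaching 32 mm ahead of it. Origin: on the table under the middle of the seated cover, z up. Its top deck is at z = 0.088, x -0.183 to 0.120, y -0.155 to 0.155; under the cover it is an open well, 190 by 230 mm.
- isolator (a joint): Black isolator knob on the unit's front deck (centre x = -0.142, y = +0.060 in the unit's frame): angle in rad, growing clockwise from above. 0 = RUN (bar along the unit's x), 1.05 = OFF (60 deg), stop at 1.10. It locks within about 0.2 of RUN or OFF unless held pressed down 6 mm or more; past about 0.95 it springs up at OFF when let go.
- iso_press (a joint): How far the isolator knob is pressed down, m: 0 = up, 0.007 = fully down. Spring: about 4 N to start, 7.5 N fully down.
- isolator_grip (a point): Point on the isolator's axis at the height to grip its bar: bar 40 long, 14 wide (pinch this), 24 high, on a 42 mm disc; this point is 10 mm below the bar's top and 32 mm above the deck when up. The point's x axis runs along the bar and turns with it.
- cover: Red cover plate, 210 (x) by 250 (y) by 3 mm, 0.55 kg with its screws, lying on the unit's deck over the well (its frame then is the unit's raised by 0.088). 6 mm flanges below locate it with 2 mm play. Origin: centre of the plate's underside, z up. Its thumbscrews' ends reach 22 mm below (16 popped up), so off the unit it stands on them, underside about 16 mm above the surface.
- cover_handle (a point): Middle of the handle bar on the cover: a steel bar along the cover's x, 82 long, 10 wide (pinch across the cover's y) and 10 high, 27 mm above the plate's top face, 22 mm free below it, on two 10 mm posts 72 mm apart.
- screw1 (a joint): Captive thumbscrew at x = -0.075, y = +0.105 in the cover's frame: angle in rad, growing anticlockwise seen from above (loosening). 0 = tight; starts between 0 and 0.6; the coarse thread lets go between 2.1 and 2.35, so turn it to about 2.6; stop at 2.8. Stays where it is left. Resistance 0.03 N m.
- screw2 (a joint): Captive thumbscrew at x = -0.075, y = -0.105 in the cover's frame: angle in rad, growing anticlockwise seen from above (loosening). 0 = tight; starts between 0 and 0.6; the coarse thread lets go between 2.1 and 2.35, so turn it to about 2.6; stop at 2.8. Stays where it is left. Resistance 0.03 N m.
- screw3 (a joint): Captive thumbscrew at x = +0.075, y = +0.105 in the cover's frame: angle in rad, growing anticlockwise seen from above (loosening). 0 = tight; starts between 0 and 0.6; the coarse thread lets go between 2.1 and 2.35, so turn it to about 2.6; stop at 2.8. Stays where it is left. Resistance 0.03 N m.
- screw4 (a joint): Captive thumbscrew at x = +0.075, y = -0.105 in the cover's frame: angle in rad, growing anticlockwise seen from above (loosening). 0 = tight; starts between 0 and 0.6; the coarse thread lets go between 2.1 and 2.35, so turn it to about 2.6; stop at 2.8. Stays where it is left. Resistance 0.03 N m.
- screw1_top (a point): Centre of the top of thumbscrew 1's knurled steel head: upright cylinder 18 mm diameter, 16 high, its foot 4 mm above the plate's top face (top at 20 mm). Once the thread has let go and it is released, a 2 to 3 N spring pops it up by 6 mm. It stays in the cover.
- screw2_top (a point): Centre of the top of thumbscrew 2's knurled steel head: upright cylinder 18 mm diameter, 16 high, its foot 4 mm above the plate's top face (top at 20 mm). Once the thread has let go and it is released, a 2 to 3 N spring pops it up by 6 mm. It stays in the cover.
- screw3_top (a point): Centre of the top of thumbscrew 3's knurled steel head: upright cylinder 18 mm diameter, 16 high, its foot 4 mm above the plate's top face (top at 20 mm). Once the thread has let go and it is released, a 2 to 3 N spring pops it up by 6 mm. It stays in the cover.
- screw4_top (a point): Centre of the top of thumbscrew 4's knurled steel head: upright cylinder 18 mm diameter, 16 high, its foot 4 mm above the plate's top face (top at 20 mm). Once the thread has let go and it is released, a 2 to 3 N spring pops it up by 6 mm. It stays in the cover.
- meter: Pocket optical power meter, red box with white face and small screen, 76 (x) by 46 (y) by 22 high, 130 g. Origin: centre of its underside, z up. May be absent. Starts on the cover, its x roughly along the cover's x.
- cleaner: Grey fibre-connector cleaner cassette, rounded box 66 (x) by 44 (y) by 28 high (a black thumb slide on top reaches 31), 100 g. Origin: centre of its underside, z up. May be absent. Starts on the cover, its x roughly along the cover's x.
- lensbox: Square plastic optic box, white base and clear lid, 50 by 50 by 25 high, 70 g. Origin: centre of its underside, z up. May be absent. Starts on the cover.
- sensor: Round finned aluminium power-sensor head, 46 mm diameter, 26 high, black absorber on top, 180 g. Origin: centre of its underside, z up. May be absent. Starts on the cover.
- mat: Black ribbed rubber mat for instruments, fixed, 240 (x) by 220 (y) by 3 mm, to one side of the unit. Origin: centre of its underside; its top is at z = 0.003.
- pad: Thick grey foam pad for the cover, fixed and firm, 300 (x) by 280 (y) by 12 mm, on the other side of the unit. Origin: centre of its underside; its top is at z = 0.012.
- mirror: Aligned mirror mount on a black post, base 50 by 30 mm, 111 mm high, 0.45 kg, standing loose on the table. Leave alone. Origin: underside centre.
- lens: Aligned lens in a round holder on a black post, base 50 by 30 mm, 102 mm high, 0.45 kg, standing loose on the table. Leave alone. Origin: underside centre.
- beamblock: Beam block on a black post, base 50 by 30 mm, 95 mm high, 0.45 kg, standing loose behind the unit. Leave alone. Origin: underside centre.
Not all that is in view belongs to the job. What is meant by the meter is not yellow, and is the smaller of those in its own colour.

How it is judged:
On the way, in this order (a step that is already met when the one before it is completed fails the run):
1. the isolator is pressed and turned to OFF (joint above 0.95) (value of joint isolator above 0.95 rad), for 0.2 s.
2. with the cover still on the unit, every instrument is off it (down at table height) and all four thumbscrews are unscrewed (above 2.0) (value of joint each of screw1, screw2, screw3, screw4 above 2 rad and height (world z) of each of meter, cleaner, lensbox, sensor below 0.05 m and not (z of cover in the frame of unit above 0.113 m)), for 0.2 s.
3. the cover is lifted 25 mm or more off the unit (z of cover in the frame of unit above 0.113 m), for 0.2 s.
At the end, for the whole second after the job is handed in: Isolator at OFF (over 0.95) and up; thumbscrews unscrewed (over 1.9); each instrument flat and still on the mat, centre within 100 mm (x) and 90 mm (y) of its middle; cover flat and still on the pad, handle up, centre within 50 mm of its middle (x of meter in the frame of mat between -0.1 and 0.1 m and y of meter in the frame of mat between -0.09 and 0.09 m and z of each of meter, cleaner, lensbox, sensor in the frame of mat below 0.008 m and angle between each of meter, cleaner, lensbox, sensor's own z axis and vertical below 0.15 rad and linear speed of each of meter, cleaner, lensbox, sensor, cover below 0.02 m/s and x of cleaner in the frame of mat between -0.1 and 0.1 m and y of cleaner in the frame of mat between -0.09 and 0.09 m and x of lensbox in the frame of mat between -0.1 and 0.1 m and y of lensbox in the frame of mat between -0.09 and 0.09 m and x of sensor in the frame of mat between -0.1 and 0.1 m and y of sensor in the frame of mat between -0.09 and 0.09 m and value of joint isolator above 0.95 rad and value of joint iso_press below 0.002 m and value of joint each of screw1, screw2, screw3, screw4 above 1.9 rad and horizontal distance between cover and pad below 0.05 m and z of cover in the frame of pad below 0.036 m and angle between cover's own z axis and vertical below 0.08 rad); the robot touches nothing.
It fails at once if the isolator is forced round (0.3 to 0.85) without being pressed (less than 4 mm) (value of joint isolator between 0.3 and 0.85 rad and value of joint iso_press below 0.004 m).
It fails at once if a thumbscrew is turned (above 0.9) while the isolator is not at OFF (value of joint isolator below 0.9 rad and value of joint any of screw1, screw2, screw3, screw4 above 0.9 rad).
It fails at once if the cover is lifted 25 mm or more off the unit with an instrument still on it (z of cover in the frame of unit above 0.113 m and ((x of meter in the frame of cover between -0.11 and 0.11 m and y of meter in the frame of cover between -0.13 and 0.13 m and z of meter in the frame of cover between -0.005 and 0.05 m) or (x of cleaner in the frame of cover between -0.11 and 0.11 m and y of cleaner in the frame of cover between -0.13 and 0.13 m and z of cleaner in the frame of cover between -0.005 and 0.05 m) or (x of lensbox in the frame of cover between -0.11 and 0.11 m and y of lensbox in the frame of cover between -0.13 and 0.13 m and z of lensbox in the frame of cover between -0.005 and 0.05 m) or (x of sensor in the frame of cover between -0.11 and 0.11 m and y of sensor in the frame of cover between -0.13 and 0.13 m and z of sensor in the frame of cover between -0.005 and 0.05 m))).
It fails at once if one of the aligned optics (mirror, lens, beam block) is displaced by more than 12 mm (distance of any of mirror, lens, beamblock from where it was at the start of the episode above 0.012 m).
Of meter, cleaner, lensbox, sensor only 2 to 4 are there at a start; the rules pass over those that are not, and their reading is None.
At some moment in a run one of meter, cleaner, lensbox, sensor may be knocked a few centimetres aside while the robot is not near it.
It also fails if it takes over 210 s, if anything falls off the work surface, if the arm or the gripper's body presses on something with over 40 N, if the wrist force passes 120 N, or if a joint passes its speed limit or range.

### The arm

A 6-joint arm with a two-finger parallel gripper is mounted at the origin on the work surface. World frame = base frame: x ahead of the robot, y to its left, z up, the work surface at z = 0. Lengths are in m, angles in rad, forces in N, time in s.
With the tool pointing down it reaches from about 0.3 to 0.775 m from the base axis. Payload 14.6 kg.
Tool frame: the origin (TCP) lies midway between the tips of the shut fingers; the grasp point (between the pads) lies 19 mm behind it; z points along the fingers, y is the line along which they close (so a half turn about z gives the same grasp; the last joint's range is limited). The gripper opens to 94 mm and grips with 3 to 60 N. Pads are 16 mm wide; open, the fingers measure 119 mm over their backs; the gripper's body (75 mm by 177 mm) begins 78 mm behind the grasp point.
Start: joints at [1.139, 0.3, 1.521, -0, 1.321, -0.067], TCP at [0.196, 0.514, 0.205] pointing down, gripper open.
Joint ranges: [-3.03, 3.03], [-0.79, 2.21], [0.23, 2.52], [-1.04, 4.18], [0, 3.07], [-2.55, 2.55]. Speed limits (rad/s): [2.22, 2.22, 2.57, 3.14, 3.14, 3.14].

### API

Orientations are given as [roll, pitch, yaw] about the fixed x, y, z axes, in that order (R = Rz(yaw) Ry(pitch) Rx(roll)).
In Python, from station import ctrl gives the robot as it stands. The module is installed in compiled form; this text tells all that it offers.
- The arm moves only by the tool servo_tool, never from a script. Its argument "plan" is a list of rows, each a list of 7 numbers: the opening in per cent of the stroke, from 0 (shut) to 100 (fully open), then the shift along the tool's x, y, z in m, then the turn, a rotation vector about the tool's x, y, z in rad. A call has exactly 8 rows; each row shifts and turns the commanded pose from where the row before left it, along the tool's axes as they then stand; what a row does not reach is not made up. A row lasts 1/8 s, in which the tool goes at most 62.5 mm and 10.7 degrees, less where a joint would pass 70% of its speed; a pose out of reach is approached as far as the arm can. A call with a gripper value outside its range is refused whole. The fingers move at their own pace and stop on an object; "force" is the grip in N (left out, the last holds). Time passes only in rows, so rows that do not move let the fingers close, or fill a call up. It gives the time, the measured TCP pose, the force, the opening and the grip force at its end, in the units of the state.
- ctrl.get_obs(): the state, without advancing time (a new reading comes with each control period).
- ctrl.camera(name): name is "scene" or "side" or "wrist"; returns a dict with "pixels" (400x640x3 uint8, red, green, blue), "z_map" (400x640 float32, m along the optical axis (not along the pixel's ray), 0 where there is no reading), "mtx" (3x3 intrinsics, pixels), "pose" (4x4, takes a point from camera to world coordinates). Camera axes: x right, y up, looking along -z (the intrinsics and any distortion apply to the point x, -y, -z); pixel columns grow to the right and rows downward; lengths in m; the calibration is good to about 2 mm. A picture is of the moment at which its call begins.
- ctrl.hand_in(): hands the job in; it is judged then, once.
The state is a dict: "time_s": time; "qpos": joint angles; "joint_vel": joint speeds; "tau": joint torques, N m; "ee_pos": TCP position; "eef_rot": TCP orientation; "force": force on the tool from outside, world axes, zero at the start; "moment": the same for the moment, N m; "grip_width": finger opening in m; "grip_force": force on a finger pad.
Only numpy, scipy, OpenCV 4.12 (cv2) and the standard library are available. Lean on these libraries where they do the work, as an engineer would, in place of code of your own. Each camera call takes 0.05 s, during which the arm holds its last target. There are 200 camera calls.

## Working session

There is one attempt and no reset: what is moved stays moved. The work goes in short steps, Python scripts to look and compute and a tool call to move; the robot and the scene stay as the last step left them, time stands still between calls to the robot, and variables do not carry over. Pictures are saved under pics/ and viewed, at most 14 in all, crops included, and the job is handed in when it is done.

Besides the shell and the picture viewer there is one more tool, called after "Call:" as name(argument=value, ...), one argument or row to a line, values as JSON. servo_tool: Moves the arm, as the interface text tells. Its arguments: {"type":"object","properties":{"plan":{"type":"array","items":{"type":"array","items":{"type":"number"}}},"force":{"type":"number"}},"required":["plan"]}

```bash
mkdir -p pics; cat > h.py <<'E'
import numpy as np, cv2
from station import ctrl
def cam(n):
    c=ctrl.camera(n); return c
def save(c,fn,crop=None,scale=1):
    p=c["pixels"][:,:,::-1]
    if crop: x0,y0,x1,y1=crop; p=p[y0:y1,x0:x1]
    cv2.imwrite("pics/"+fn,cv2.resize(p,None,fx=scale,fy=scale,interpolation=cv2.INTER_CUBIC))
def cloud(c):
    K=c["mtx"];z=c["z_map"];v,u=np.mgrid[0:z.shape[0],0:z.shape[1]]
    P=np.stack([(u-K[0,2])/K[0,0]*z,-(v-K[1,2])/K[1,1]*z,-z],-1)
    return P@c["pose"][:3,:3].T+c["pose"][:3,3]
def ray(c,u,v,h):
    K=c["mtx"];d=c["pose"][:3,:3]@np.array([(u-K[0,2])/K[0,0],-(v-K[1,2])/K[1,1],-1]);o=c["pose"][:3,3]
    return o+d*(h-o[2])/d[2]
def proj(c,P):
    q=c["pose"][:3,:3].T@(np.array(P)-c["pose"][:3,3]);K=c["mtx"]
    return K[0,0]*q[0]/-q[2]+K[0,2], K[1,1]*-q[1]/-q[2]+K[1,2]
E
python3 - <<'E'
from h import *
for n in("scene","side","wrist"):
    c=cam(n); save(c,n+"0.png"); print(n,c["pose"].round(3).tolist(),c["mtx"][0,0], (c["z_map"]>0).mean())
    np.savez(n+"0.npz",**c)
print(ctrl.get_obs())
E
```

```text
scene [[-0.5, -0.596, 0.628, 1.377], [0.866, -0.336, 0.371, 0.45], [-0.01, 0.73, 0.684, 0.896], [0.0, 0.0, 0.0, 1.0]] 431.0954677389862 0.99601953125
side [[0.807, 0.461, -0.369, 0.181], [-0.591, 0.62, -0.517, -0.6], [-0.009, 0.635, 0.772, 1.0], [0.0, 0.0, 0.0, 1.0]] 446.9819281841826 0.9961015625
wrist [[0.356, -0.899, -0.253, 0.122], [0.934, 0.343, 0.097, 0.542], [-0.0, -0.271, 0.963, 0.384], [0.0, 0.0, 0.0, 1.0]] 343.9825178481545 0.996203125
{'time_s': 0.15, 'qpos': array([ 1.13939431e+00,  3.00318337e-01,  1.52142010e+00,  1.76292837e-05,
        1.32070181e+00, -6.66057585e-02]), 'joint_vel': array([-1.41016333e-03, -2.34354170e-03, -2.39670808e-03,  8.39042510e-05,
       -1.23730667e-03,  1.08668395e-03]), 'tau': array([-7.89620681e-04, -5.31960011e+01, -3.52824140e+01,  7.07486691e-02,
        2.35441898e-02, -4.79227606e-05]), 'ee_pos': array([0.19613784, 0.51363166, 0.20503823]), 'eef_rot': array([-3.14074807e+00, -7.34523155e-05,  2.77679200e+00]), 'force': array([-0.55559828, -0.69004686, -0.00236233]), 'moment': array([ 0.03465975, -0.00995595, -0.03964551]), 'grip_force': 0.0, 'grip_width': 0.09425836218159195}
```

View pics/scene0.png

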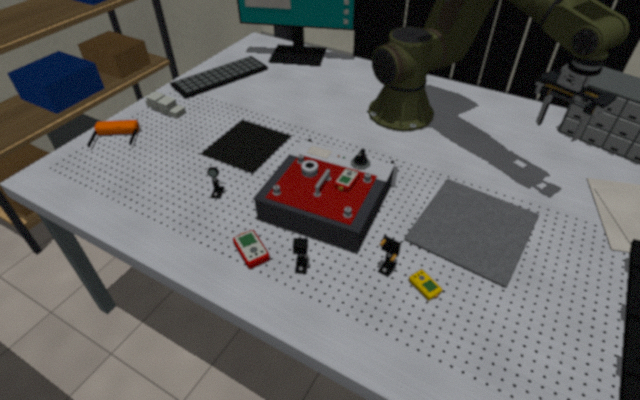

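View pics/side0.png

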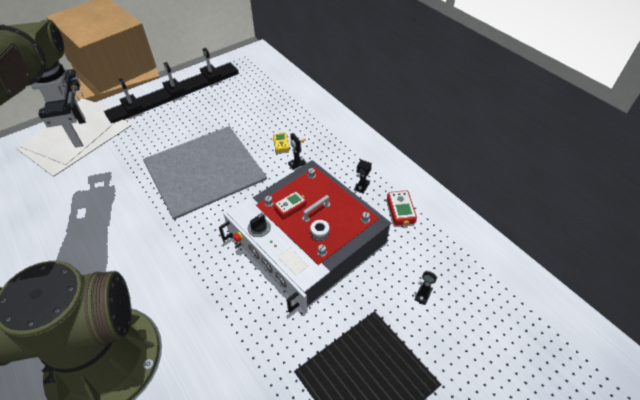

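The side view shows, on the red cover, a white-faced meter at about (290,204), a finned sensor at (320,230) and the handle at (316,207). The isolator is at (258,224). Things that could be taken for the meter:
- small red one on the cover, (290,204)
- large red one on the table, (402,207)
- yellow one, (281,142)

The one on the cover is the smaller red one, so I choose that.

```bash
python3 - <<'E'
from h import *
for n in("side","scene"):
    c=dict(np.load(n+"0.npz")); P=cloud(c); I=c["pixels"].astype(int); hsv=cv2.cvtColor(c["pixels"],cv2.COLOR_RGB2HSV)
    X,Y,Z=P[...,0],P[...,1],P[...,2]
    def rect(m,nm):
        p=(P[m][:,:2]).astype(np.float32)
        r=cv2.minAreaRect(p*1000); print(n,nm,m.sum(),[np.round(a,1) for a in r],"z",np.median(P[m][:,2]).round(4))
    red=(hsv[...,1]>150)&((hsv[...,0]<8)|(hsv[...,0]>172))
    rect(red&(Z>.085)&(Z<.096),"cover")
    rect((hsv[...,2]<60)&(Z<.006)&(Z>-.003)&(abs(X-.45)<.4)&(Y<.0)&(Y>-.5)&(cv2.erode((hsv[...,2]<60).astype(np.uint8),np.ones((3,3)))>0),"mat?")
    rect((hsv[...,1]<40)&(Z>.009)&(Z<.015)&(X>.1)&(X<.9),"pad?")
    for lo,hi in((.1,.135),):
        m=((Z>lo)&(Z<.16)&(X>.2)&(X<.85)&(abs(Y)<.6)).astype(np.uint8)
        k,l,s,ce=cv2.connectedComponentsWithStats(m)
        for i in range(1,k):
            if s[i,4]>8:
                q=P[l==i]; print(n,"blob",s[i,4],ce[i].round(),q.mean(0).round(3),q.min(0).round(3),q.max(0).round(3))
c=dict(np.load("side0.npz")); save(c,"side_crop.png",(200,130,440,320),3)
E
```

```text
side cover 4489 [array([5.973e+02, 4.000e-01]), array([211. , 250.4]), np.float64(5.7)] z 0.091
side mat? 6793 [array([ 498.9, -328.1]), array([242.6, 311.9]), np.float64(53.7)] z 0.0031
side pad? 6126 [array([457.3, 249.5]), array([ 727. , 1454.4]), np.float64(2.2)] z 0.0118
side blob 88 [296. 139.] [0.703 0.246 0.108] [0.691 0.226 0.1  ] [0.725 0.274 0.116]
side blob 43 [311. 171.] [0.661 0.11  0.109] [0.653 0.102 0.1  ] [0.67  0.12  0.115]
side blob 472 [290. 203.] [0.549 0.048 0.112] [0.512 0.026 0.1  ] [0.595 0.077 0.118]
side blob 154 [316. 205.] [ 0.595 -0.001  0.119] [ 0.556 -0.009  0.102] [0.636 0.008 0.127]
side blob 46 [268. 199.] [0.511 0.096 0.109] [0.505 0.087 0.1  ] [0.52  0.107 0.114]
side blob 234 [258. 222.] [0.449 0.039 0.117] [0.43  0.025 0.1  ] [0.471 0.056 0.133]
side blob 51 [366. 216.] [ 0.681 -0.099  0.109] [ 0.673 -0.107  0.1  ] [ 0.69  -0.089  0.114]
side blob 289 [320. 229.] [ 0.561 -0.066  0.115] [ 0.54  -0.088  0.1  ] [ 0.585 -0.041  0.123]
side blob 56 [322. 249.] [ 0.532 -0.113  0.109] [ 0.524 -0.121  0.1  ] [ 0.543 -0.104  0.116]
side blob 24 [430. 27
[... 459 characters left out ...]
57.] [ 0.537 -0.108  0.107] [ 0.528 -0.118  0.1  ] [ 0.546 -0.099  0.112]
scene blob 192 [310. 167.] [ 0.569 -0.057  0.112] [ 0.54  -0.083  0.1  ] [ 0.588 -0.036  0.12 ]
scene blob 344 [347. 179.] [0.559 0.058 0.11 ] [0.516 0.033 0.1  ] [0.597 0.08  0.116]
scene blob 109 [322. 181.] [0.606 0.005 0.117] [ 0.562 -0.004  0.1  ] [0.641 0.012 0.124]
scene blob 37 [368. 176.] [0.516 0.101 0.107] [0.505 0.092 0.1  ] [0.523 0.108 0.114]
scene blob 38 [276. 188.] [ 0.686 -0.093  0.108] [ 0.675 -0.102  0.1  ] [ 0.694 -0.084  0.113]
scene blob 43 [348. 210.] [0.665 0.115 0.108] [0.653 0.106 0.1  ] [0.673 0.123 0.113]
scene blob 133 [390. 242.] [0.708 0.252 0.107] [0.696 0.231 0.1  ] [0.726 0.277 0.112]
```

View pics/side_crop.png

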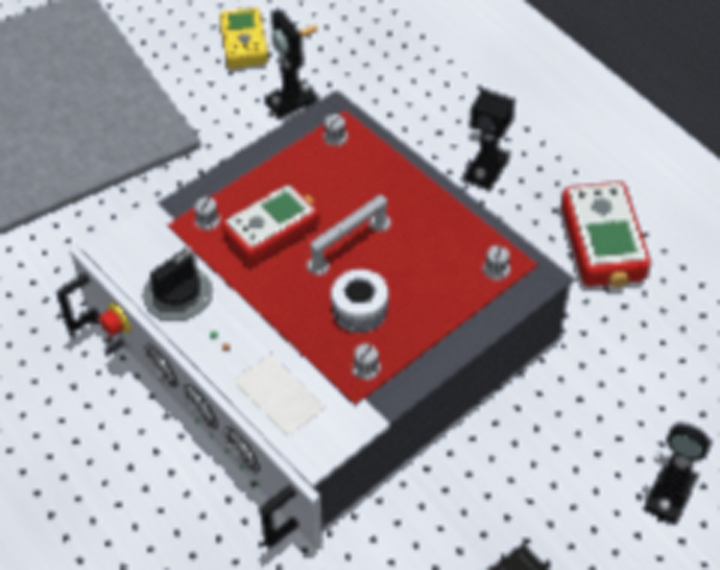

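The crop confirms it: the small red meter with a white face is at about (290,204) full-frame. The sensor is the white finned ring with the black centre at (320,230). The cleaner and lensbox are absent. I'm moving above the unit for a close look.

Call:
servo_tool(
  plan=[
    [100,-0.0457,-0.0344,-0.0095,0,0,0],
    [100,-0.0457,-0.0344,-0.0095,0,0,0],
    [100,-0.0457,-0.0344,-0.0095,0,0,0],
    [100,-0.0457,-0.0344,-0.0095,0,0,0],
    [100,-0.0457,-0.0344,-0.0095,0,0,0],
    [100,-0.0457,-0.0344,-0.0095,0,0,0],
    [100,-0.0457,-0.0344,-0.0095,0,0,0],
    [100,-0.0457,-0.0344,-0.0095,0,0,0],
  ],
)

```text
time_s: 1.15
ee_pos: [0.4402, 0.1245, 0.2818]
eef_rot: [3.141, 0.0, 2.777]
force: [-0.6, 0.4, -0.6]
grip_width: 0.094
grip_force: 0.0
```

Call:
servo_tool(
  plan=[
    [100,-0.0457,-0.0344,-0.0095,0,0,0],
    [100,-0.0457,-0.0344,-0.0095,0,0,0],
    [40,0,0,0,0,0,-0.116],
    [40,0,0,0,0,0,-0.116],
    [40,0,0,0,0,0,-0.116],
    [40,0,0,0,0,0,-0.116],
    [40,0,0,0,0,0,0],
    [40,0,0,0,0,0,0],
  ],
)

```text
time_s: 2.15
ee_pos: [0.5004, 0.0294, 0.3003]
eef_rot: [3.142, -0.0, -3.045]
force: [-0.6, 0.7, -0.2]
grip_width: 0.0388
grip_force: 0.0
```

```bash
cat >> h.py <<'E'
def go(p,yaw=None):
    o=ctrl.get_obs();e=o["ee_pos"];y=o["eef_rot"][2];d=np.array(p)-e
    t=0 if yaw is None else -(((yaw-y)+np.pi)%(2*np.pi)-np.pi)
    print("go",np.round(p,4),"from",e.round(4),"yaw",round(y,4),"-> dx %.4f dy %.4f dz %.4f turn %.4f"%(d[0]*np.cos(y)+d[1]*np.sin(y),d[0]*np.sin(y)-d[1]*np.cos(y),-d[2],t))
def st():
    o=ctrl.get_obs();print("t",round(o["time_s"],2),o["ee_pos"].round(4),o["eef_rot"].round(4),"q6",o["qpos"][5].round(3),"F",o["force"].round(1),"w",round(o["grip_width"],4),"gf",o["grip_force"])
E
python3 - <<'E'
from h import *
st()
c=cam("wrist"); save(c,"w1.png"); np.savez("w1.npz",**c); P=cloud(c); hsv=cv2.cvtColor(c["pixels"],cv2.COLOR_RGB2HSV)
X,Y,Z=P[...,0],P[...,1],P[...,2]
red=(hsv[...,1]>150)&((hsv[...,0]<8)|(hsv[...,0]>172))
m=red&(Z>.083)&(Z<.096); k,l,s,_=cv2.connectedComponentsWithStats(m.astype(np.uint8)); i=1+s[1:,4].argmax()
print("cover",cv2.minAreaRect((P[l==i][:,:2]*1000).astype(np.float32)),np.median(Z[l==i]))
m=((Z>.1)&(Z<.16)&(X>.2)&(X<.85)&(abs(Y)<.6)).astype(np.uint8)
k,l,s,ce=cv2.connectedComponentsWithStats(m)
for i in range(1,k):
    if s[i,4]>20:
        q=P[l==i]; q=q[q[:,2]>q[:,2].max()-.005]; print("blob",s[i,4],ce[i].round(),q.mean(0).round(4),[np.round(a,1) for a in cv2.minAreaRect((q[:,:2]*1000).astype(np.float32))])
E
```

```text
t 2.15 [0.5004 0.0294 0.3003] [ 3.1416e+00 -3.0000e-04 -3.0450e+00] q6 -1.682 F [-0.6  0.7 -0.2] w 0.0388 gf 0.0
cover ((598.901123046875, 0.85284423828125), (208.7641143798828, 249.42498779296875), 5.386105060577393) 0.09053593476075686
blob 1219 [337. 132.] [0.4501 0.0459 0.129 ] [array([450.3,  46.2]), array([38.8, 13.4]), np.float64(6.1)]
blob 253 [190. 193.] [ 0.5333 -0.1104  0.111 ] [array([ 533.8, -110.7]), array([18.3, 17. ]), np.float64(48.4)]
blob 240 [377. 193.] [0.5129 0.0976 0.111 ] [array([513.2,  97.3]), array([18. , 17.3]), np.float64(50.3)]
blob 2594 [333. 221.] [0.55   0.0527 0.1133] [array([550.9,  52.8]), array([73.2, 42.8]), np.float64(2.0)]
blob 1434 [232. 223.] [ 0.5629 -0.0614  0.1168] [array([563.4, -61.4]), array([45. , 44.9]), np.float64(35.8)]
blob 513 [285. 258.] [0.5991 0.002  0.1222] [array([597.6,   1.1]), array([81.8,  9.5]), np.float64(5.6)]
```

View pics/w1.png

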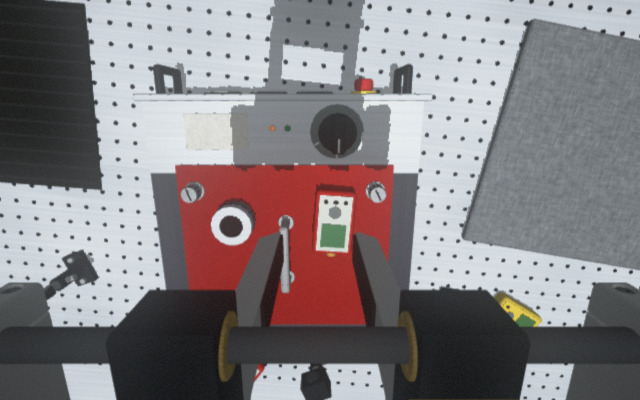

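The wrist view shows the knob at (337,132), the meter at (333,221), the sensor at (232,223), the handle at (285,258), and screws at (190,193) and (377,193). Depth gives clean positions, so I'm moving to the knob.

Call:
servo_tool(
  plan=[
    [40,0.0486,0.0214,0,0,0,0],
    [40,0,0,0.04,0,0,0],
    [40,0,0,0.04,0,0,0],
    [40,0,0,0.04,0,0,0],
    [40,0,0,0.04,0,0,0],
    [40,0,0,0.02,0,0,0],
    [40,0,0,0.01,0,0,0],
    [40,0,0,0,0,0,0],
  ],
)

```text
time_s: 3.2
ee_pos: [0.4499, 0.0459, 0.1105]
eef_rot: [3.142, -0.0, -3.043]
force: [-0.8, -0.2, -0.4]
grip_width: 0.0377
grip_force: 0.0
```

Call:
servo_tool(
  plan=[
    [0,0,0,0,0,0,0],
    [0,0,0,0,0,0,0],
    [0,0,0,0,0,0,0],
    [0,0,0,0,0,0,0],
    [0,0,0,0,0,0,0],
    [0,0,0,0,0,0,0],
    [0,0,0,0,0,0,0],
    [0,0,0,0,0,0,0],
  ],
  force=45,
)

```text
time_s: 4.2
ee_pos: [0.4501, 0.0458, 0.1105]
eef_rot: [-3.141, 0.0, -3.042]
force: [1.3, -2.5, 3.7]
grip_width: 0.0138
grip_force: 45.0
```

Call:
servo_tool(
  plan=[
    [0,0,0,0.002,0,0,0],
    [0,0,0,0.002,0,0,0],
    [0,0,0,0.002,0,0,0],
    [0,0,0,0.001,0,0,0],
    [0,0,0,0,0,0,0],
    [0,0,0,0,0,0,0],
    [0,0,0,0,0,0,0],
    [0,0,0,0,0,0,0],
  ],
)

```text
time_s: 5.2
ee_pos: [0.4502, 0.0458, 0.1039]
eef_rot: [-3.141, 0.001, -3.042]
force: [-0.9, -3.4, 11.1]
grip_width: 0.0134
grip_force: 45.0
```

Call:
servo_tool(
  plan=[
    [0,0,0,0.001,0,0,0],
    [0,0,0,0.001,0,0,0],
    [0,0,0,0,0,0,0],
    [0,0,0,0,0,0,0],
    [0,0,0,0,0,0,0],
    [0,0,0,0,0,0,0],
    [0,0,0,0,0,0,0],
    [0,0,0,0,0,0,0],
  ],
)

```text
time_s: 6.2
ee_pos: [0.4505, 0.0459, 0.1037]
eef_rot: [-3.141, 0.002, -3.042]
force: [-11.2, -3.1, 36.4]
grip_width: 0.0133
grip_force: 45.0
```

Call:
servo_tool(
  plan=[
    [0,0,0,-0.001,0,0,0],
    [0,0,0,0,0,0,0.15],
    [0,0,0,0,0,0,0.18],
    [0,0,0,0,0,0,0.18],
    [0,0,0,0,0,0,0.18],
    [0,0,0,0,0,0,0.18],
    [0,0,0,0,0,0,0.18],
    [0,0,0,0,0,0,0.03],
  ],
)

```text
time_s: 7.2
ee_pos: [0.4507, 0.0465, 0.1038]
eef_rot: [3.139, 0.0, 2.158]
force: [-3.3, 3.4, 21.5]
grip_width: 0.0134
grip_force: 45.0
```

Call:
servo_tool(
  plan=[
    [0,0,0,0,0,0,0],
    [0,0,0,0,0,0,0],
    [35,0,0,0,0,0,0],
    [35,0,0,0,0,0,0],
    [35,0,0,0,0,0,0],
    [35,0,0,-0.02,0,0,0],
    [35,0,0,-0.04,0,0,0],
    [35,0,0,-0.06,0,0,0],
  ],
)

```text
time_s: 8.2
ee_pos: [0.4487, 0.0461, 0.2221]
eef_rot: [-3.138, -0.003, 2.161]
force: [0.6, 0.2, 0.2]
grip_width: 0.0332
grip_force: 0.0
```

```bash
cat >> h.py <<'E'
def blobs(c,lo=.1,hi=.16,top=.005,reg=(.2,.85,-.6,.6),n=20):
    P=cloud(c);X,Y,Z=P[...,0],P[...,1],P[...,2]
    m=((Z>lo)&(Z<hi)&(X>reg[0])&(X<reg[1])&(Y>reg[2])&(Y<reg[3])).astype(np.uint8)
    k,l,s,ce=cv2.connectedComponentsWithStats(m)
    for i in range(1,k):
        if s[i,4]>n:
            q=P[l==i]; q=q[q[:,2]>q[:,2].max()-top]; print("blob",s[i,4],ce[i].round(),q.mean(0).round(4),[np.round(a,1) for a in cv2.minAreaRect((q[:,:2]*1000).astype(np.float32))])
E
python3 - <<'E'
from h import *
st()
c=cam("side"); blobs(c); c=cam("wrist"); blobs(c); 
c=dict(np.load("scene0.npz")); P=cloud(c);hsv=cv2.cvtColor(c["pixels"],cv2.COLOR_RGB2HSV)
for nm,(u,v) in dict(mat=(247,145),pad=(475,228)).items():
    m=(hsv[...,2]<70) if nm=="mat" else (hsv[...,2]<150)&(hsv[...,2]>60)
    m=cv2.morphologyEx(m.astype(np.uint8),cv2.MORPH_CLOSE,np.ones((3,3)));m=cv2.morphologyEx(m,cv2.MORPH_OPEN,np.ones((5,5)))
    k,l,s,_=cv2.connectedComponentsWithStats(m);q=l==l[v,u];h=.003 if nm=="mat" else .012
    vs,us=np.nonzero(q);R=np.array([ray(c,a,b,h)[:2] for a,b in zip(us,vs)])
    print(nm,q.sum(),cv2.minAreaRect((R*1000).astype(np.float32)))
E
```

```text
t 8.2 [0.4487 0.0461 0.2221] [-3.1378e+00 -3.0000e-03  2.1609e+00] q6 -0.569 F [0.6 0.2 0.2] w 0.0332 gf 0.0
blob 80 [297. 138.] [0.7036 0.2471 0.1108] [array([703.5, 248.7]), array([25.4, 45.4]), np.float64(14.2)]
blob 44 [311. 171.] [0.6616 0.111  0.1111] [array([661.4, 111.3]), array([19.1, 16.8]), np.float64(65.2)]
blob 474 [290. 203.] [0.552  0.0514 0.115 ] [array([549.4,  50. ]), array([70., 44.]), np.float64(3.1)]
blob 158 [316. 205.] [ 0.5948 -0.0009  0.1236] [array([596.5,  -0.6]), array([75.9, 10. ]), np.float64(6.7)]
blob 48 [268. 199.] [0.5122 0.0964 0.112 ] [array([511.8,  97. ]), array([15.4, 16.7]), np.float64(41.3)]
blob 54 [366. 216.] [ 0.6818 -0.0975  0.1111] [array([682.5, -97.9]), array([17.5, 15.3]), np.float64(50.0)]
blob 227 [257. 222.] [0.4494 0.0448 0.1305] [array([449.5,  45.3]), array([13.7, 37.6]), np.float64(31.1)]
blob 290 [320. 229.] [ 0.5622 -0.0624  0.1181] [array([562.5, -61.5]), array([42.4, 42.5]), np.float64(89.1)]
blob 56 [322. 249.] [ 0.5344 -0.1129  0.1121] [array([ 533.2, -112.8]), array([14.4, 14.4]), np.float64(53.4)]
blob 22 [430. 273.] [ 0.6963 -0.3136  0.1019] [array([ 696.7, -313.5]), array([11. , 17.4]), np.float64(19.3)]
blob 1703 [316. 192.] [0.4502 0.0474 0.129 ] [array([450.4,  46.8]), array([13.6, 38.9]), np.float64(34.1)]
blob 382 [405. 182.] [0.5127 0.0985 0.111 ] [array([513.2,  98.5]), array([18.2, 17.3]), np.float64(53.5)]
blob 3707 [409. 242.] [0.5502 0.0545 0.1132] [array([551. ,  53.8]), array([74., 44.]), np.float64(1.3)]
blob 413 [537. 254.] [0.6613 0.1131 0.1111] [array([662.1, 113.1]), array([17.7, 17.3]), np.float64(62.5)]
blob 329 [345. 319.] [ 0.5502 -0.0454  0.1158] [array([549.3, -46.1]), array([21.7,  5.1]), np.float64(34.4)]
mat 2486 ((454.75750732421875, -383.25286865234375), (237.67982482910156, 217.83392333984375), 0.4717733561992645)
pad 15089 ((136.10406494140625, 348.811767578125), (1060.95947265625, 443.30596923828125), 15.947708129882812)
```

The knob bar turned about 62° clockwise and is up again, so it is at OFF. Next is the meter. I'll go above it and recheck.

Call:
servo_tool(
  plan=[
    [66,0,0,0,0,0,-0.168],
    [66,0,0,0,0,0,-0.168],
    [66,0,0,0,0,0,-0.168],
    [66,0,0,0,0,0,-0.168],
    [66,0,0,0,0,0,-0.168],
    [66,0,0,0,0,0,-0.168],
    [66,-0.0482,0.0022,0,0,0,0],
    [66,-0.0482,0.0022,0,0,0,0],
  ],
)

```text
time_s: 9.3
ee_pos: [0.547, 0.0532, 0.2215]
eef_rot: [3.141, -0.001, -3.114]
force: [0.1, 0.2, 0.8]
grip_width: 0.0619
grip_force: 0.0
```

```bash
python3 - <<'E'
from h import *
st()
c=cam("wrist"); blobs(c); go((.545,.0532,.0945),3.17)
E
```

```text
t 9.3 [0.547  0.0532 0.2215] [ 3.1412e+00 -1.2000e-03 -3.1142e+00] q6 -1.568 F [0.1 0.2 0.8] w 0.0619 gf 0.0
blob 2185 [312.  79.] [0.4508 0.0463 0.129 ] [array([450.9,  46.1]), array([13.8, 39.5]), np.float64(33.6)]
blob 393 [370. 158.] [0.5129 0.0978 0.1111] [array([513. ,  97.7]), array([17.2, 17. ]), np.float64(20.0)]
blob 4371 [317. 198.] [0.5496 0.053  0.1131] [array([550.6,  53. ]), array([72.7, 43.6]), np.float64(1.7)]
blob 474 [129. 175.] [ 0.5333 -0.1102  0.1109] [array([ 533.8, -110.4]), array([17.6, 17.4]), np.float64(77.4)]
blob 2449 [187. 210.] [ 0.5631 -0.0612  0.1167] [array([563.7, -61.6]), array([44.8, 45.7]), np.float64(46.1)]
blob 356 [253. 218.] [ 0.5671 -0.0018  0.1218] [array([567.7,  -2.1]), array([21.1, 10.3]), np.float64(6.7)]
blob 293 [262. 281.] [0.6252 0.005  0.1219] [array([622.5,   3.5]), array([31., 10.]), np.float64(4.7)]
blob 354 [374. 310.] [0.6613 0.1123 0.111 ] [array([661.8, 112.5]), array([17.5, 17.3]), np.float64(68.6)]
go [0.545  0.0532 0.0945] from [0.5506 0.0533 0.2197] yaw -3.1145 -> dx 0.0056 dy 0.0000 dz 0.1252 turn -0.0013
```

Call:
servo_tool(
  plan=[
    [66,0.005,0,0.03,0,0,0],
    [66,0,0,0.04,0,0,0],
    [66,0,0,0.035,0,0,0],
    [66,0,0,0.02,0,0,0],
    [66,0,0,0,0,0,0],
    [0,0,0,0,0,0,0],
    [0,0,0,0,0,0,0],
    [0,0,0,0,0,0,0],
  ],
  force=25,
)

```text
time_s: 10.35
ee_pos: [0.5415, 0.0528, 0.0983]
eef_rot: [3.142, 0.001, -3.114]
force: [-1.0, 1.3, 5.1]
grip_width: 0.0459
grip_force: 25.0
```

Call:
servo_tool(
  plan=[
    [0,0,0,0,0,0,0],
    [0,0,0,0,0,0,0],
    [0,0,0,0,0,0,0],
    [0,0,0,-0.02,0,0,0],
    [0,0,0,-0.03,0,0,0],
    [0,0,0,-0.04,0,0,0],
    [0,0,0,-0.03,0,0,0],
    [0,0,0,0,0,0,0],
  ],
)

```text
time_s: 11.35
ee_pos: [0.5418, 0.0528, 0.2192]
eef_rot: [3.142, 0.004, -3.114]
force: [-0.2, -0.1, -1.0]
grip_width: 0.0456
grip_force: 25.0
```

```bash
python3 - <<'E'
from h import *
st()
go((.476,-.336,.21),3.17)
E
```

```text
t 11.35 [0.5418 0.0528 0.2192] [ 3.1416  0.0037 -3.1144] q6 -1.568 F [-0.2 -0.1 -1. ] w 0.0456 gf 24.998730719089508
go [ 0.476 -0.336  0.21 ] from [0.5418 0.0528 0.2192] yaw -3.1144 -> dx 0.0764 dy -0.3869 dz 0.0092 turn -0.0012
```

Call:
servo_tool(
  plan=[
    [0,0.0095,-0.0484,0.001,0,0,0],
    [0,0.0095,-0.0484,0.001,0,0,0],
    [0,0.0095,-0.0484,0.001,0,0,0],
    [0,0.0095,-0.0484,0.001,0,0,0],
    [0,0.0095,-0.0484,0.001,0,0,0],
    [0,0.0095,-0.0484,0.001,0,0,0],
    [0,0.0095,-0.0484,0.001,0,0,0],
    [0,0.0095,-0.0484,0.001,0,0,0],
  ],
)

```text
time_s: 12.35
ee_pos: [0.4748, -0.3376, 0.2075]
eef_rot: [3.14, -0.002, -3.114]
force: [0.0, 0.1, -0.7]
grip_width: 0.0457
grip_force: 25.0
```

```bash
python3 - <<'E'
from h import *
st()
c=cam("wrist"); save(c,"w2.png"); hsv=cv2.cvtColor(c["pixels"],cv2.COLOR_RGB2HSV);P=cloud(c);Z=P[...,2]
m=((hsv[...,2]<70)&(Z>-.004)&(Z<.008)).astype(np.uint8);m=cv2.morphologyEx(m,cv2.MORPH_OPEN,np.ones((7,7)))
k,l,s,_=cv2.connectedComponentsWithStats(m);i=1+s[1:,4].argmax();q=P[l==i]
print(s[i],q.min(0),q.max(0),cv2.minAreaRect((q[:,:2]*1000).astype(np.float32)))
E
```

```text
t 12.35 [ 0.4748 -0.3376  0.2075] [ 3.1401e+00 -1.7000e-03 -3.1145e+00] q6 -2.279 F [ 0.   0.1 -0.7] w 0.0457 gf 24.999440610408783
[  185    39   188   206 28364] [ 0.3322726  -0.4825188  -0.00077853] [ 0.56295652 -0.28212511  0.00532458] ((447.9482421875, -382.25604248046875), (227.8680877685547, 200.67042541503906), 1.3208024501800537)
```

View pics/w2.png

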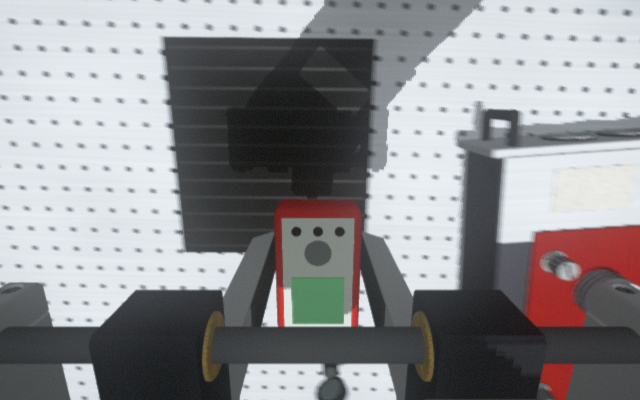

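The wrist view shows the meter held upright at (317,265) and the mat spanning about (165..375, 38..250). The mat centre is near (0.45,-0.383). Lowering.

Call:
servo_tool(
  plan=[
    [0,0,0,0.05,0,0,0],
    [0,0,0,0.05,0,0,0],
    [0,0,0,0.05,0,0,0],
    [0,0,0,0.03,0,0,0],
    [0,0,0,0.01,0,0,0],
    [0,0,0,0.004,0,0,0],
    [0,0,0,0,0,0,0],
    [0,0,0,0,0,0,0],
  ],
)

```text
time_s: 13.4
ee_pos: [0.4762, -0.3367, 0.0165]
eef_rot: [-3.141, 0.001, -3.114]
force: [1.1, -0.9, 0.5]
grip_width: 0.0459
grip_force: 25.0
```

Call:
servo_tool(
  plan=[
    [0,0,0,0.002,0,0,0],
    [0,0,0,0.002,0,0,0],
    [0,0,0,0,0,0,0],
    [0,0,0,0,0,0,0],
    [0,0,0,0,0,0,0],
    [0,0,0,0,0,0,0],
    [0,0,0,0,0,0,0],
    [0,0,0,0,0,0,0],
  ],
)

```text
time_s: 14.4
ee_pos: [0.4757, -0.3364, 0.0114]
eef_rot: [3.142, -0.0, -3.114]
force: [0.5, 0.2, -1.2]
grip_width: 0.0456
grip_force: 25.0
```

Call:
servo_tool(
  plan=[
    [0,0,0,0.001,0,0,0],
    [66,0,0,0,0,0,0],
    [66,0,0,0,0,0,0],
    [66,0,0,0,0,0,0],
    [66,0,0,-0.02,0,0,0],
    [66,0,0,-0.06,0,0,0],
    [66,0,0,-0.06,0,0,0],
    [66,0,0,-0.06,0,0,0],
  ],
)

```text
time_s: 15.4
ee_pos: [0.4755, -0.3361, 0.2141]
eef_rot: [-3.141, 0.001, -3.114]
force: [1.4, -0.2, 0.4]
grip_width: 0.0622
grip_force: 0.0
```

Call:
servo_tool(
  plan=[
    [66,-0.0191,0.0545,0,0,0,0],
    [66,-0.0191,0.0545,0,0,0,0],
    [66,-0.0191,0.0545,0,0,0,0],
    [66,-0.0191,0.0545,0,0,0,0],
    [66,-0.0191,0.0545,0,0,0,0],
    [66,0,0,0,0,0,0],
    [66,0,0,0,0,0,0],
    [66,0,0,0,0,0,0],
  ],
)

```text
time_s: 16.4
ee_pos: [0.5635, -0.0625, 0.211]
eef_rot: [-3.141, 0.0, -3.116]
force: [0.8, 0.1, 0.1]
grip_width: 0.0621
grip_force: 0.0
```

```bash
python3 - <<'E'
from h import *
st()
c=cam("wrist"); blobs(c); blobs(c,.012,.05,reg=(.3,.6,-.5,-.25)); go((.5637,-.0615,.0945),3.17)
E
```

```text
t 16.4 [ 0.5635 -0.0625  0.211 ] [-3.1414e+00  4.0000e-04 -3.1159e+00] q6 -1.771 F [0.8 0.1 0.1] w 0.0621 gf 0.0
blob 2796 [464.  58.] [0.4508 0.0454 0.129 ] [array([451. ,  45.5]), array([14. , 39.9]), np.float64(33.4)]
blob 541 [514. 143.] [0.513  0.097  0.1108] [array([513.2,  97.2]), array([17.8, 18. ]), np.float64(8.1)]
blob 426 [260. 162.] [ 0.5334 -0.1107  0.1109] [array([ 533.5, -110.8]), array([17.6, 17.6]), np.float64(65.1)]
blob 2478 [318. 199.] [ 0.5629 -0.0617  0.1167] [array([563.4, -61.6]), array([45.4, 44.8]), np.float64(39.2)]
blob 562 [389. 213.] [ 0.5731 -0.002   0.1219] [array([574. ,  -2.1]), array([33.5,  9.8]), np.float64(4.5)]
blob 334 [278. 317.] [ 0.6806 -0.0961  0.111 ] [array([680.6, -96.6]), array([14. , 18.1]), np.float64(0.5)]
blob 93 [ 57. 321.] [ 0.6953 -0.3107  0.1012] [array([ 695.2, -310.4]), array([10.6, 11.6]), np.float64(1.7)]
blob 3876 [56. 95.] [ 0.4851 -0.3343  0.025 ] [array([ 485.9, -334.9]), array([72.5, 43.9]), np.float64(1.2)]
go [ 0.5637 -0.0615  0.0945] from [ 0.5636 -0.0625  0.2108] yaw -3.116 -> dx -0.0001 dy 0.0010 dz 0.1163 turn -0.0028
```

Call:
servo_tool(
  plan=[
    [66,0,0.001,0.03,0,0,0],
    [66,0,0,0.04,0,0,0],
    [66,0,0,0.03,0,0,0],
    [66,0,0,0.016,0,0,0],
    [66,0,0,0,0,0,0],
    [66,0,0,0,0,0,0],
    [0,0,0,0,0,0,0],
    [0,0,0,0,0,0,0],
  ],
  force=25,
)

```text
time_s: 17.45
ee_pos: [0.5641, -0.0605, 0.0952]
eef_rot: [-3.141, 0.001, -3.114]
force: [0.2, 0.8, 3.6]
grip_width: 0.0457
grip_force: 22.8
```

Call:
servo_tool(
  plan=[
    [0,0,0,0,0,0,0],
    [0,0,0,0,0,0,0],
    [0,0,0,0,0,0,0],
    [0,0,0,0,0,0,0],
    [0,0,0,-0.03,0,0,0],
    [0,0,0,-0.04,0,0,0],
    [0,0,0,-0.05,0,0,0],
    [0,0,0,0,0,0,0],
  ],
)

```text
time_s: 18.45
ee_pos: [0.565, -0.0605, 0.218]
eef_rot: [-3.141, 0.006, -3.114]
force: [-0.9, -1.2, -2.4]
grip_width: 0.0456
grip_force: 25.0
```

```bash
python3 - <<'E'
from h import *
st()
go((.415,-.428,.21))
E
```

```text
t 18.45 [ 0.565  -0.0605  0.218 ] [-3.1405  0.006  -3.1143] q6 -1.769 F [-0.9 -1.2 -2.4] w 0.0456 gf 24.999310076236725
go [ 0.415 -0.428  0.21 ] from [ 0.565  -0.0605  0.218 ] yaw -3.1143 -> dx 0.1599 dy -0.3633 dz 0.0080 turn 0.0000
```

Call:
servo_tool(
  plan=[
    [0,0.02,-0.0454,0.001,0,0,0],
    [0,0.02,-0.0454,0.001,0,0,0],
    [0,0.02,-0.0454,0.001,0,0,0],
    [0,0.02,-0.0454,0.001,0,0,0],
    [0,0.02,-0.0454,0.001,0,0,0],
    [0,0.02,-0.0454,0.001,0,0,0],
    [0,0.02,-0.0454,0.001,0,0,0],
    [0,0.02,-0.0454,0.001,0,0,0],
  ],
)

```text
time_s: 19.45
ee_pos: [0.4126, -0.4288, 0.2049]
eef_rot: [3.14, -0.001, -3.114]
force: [1.2, 0.6, -1.5]
grip_width: 0.0451
grip_force: 25.0
```

Call:
servo_tool(
  plan=[
    [0,0,0,0.05,0,0,0.15],
    [0,0,0,0.05,0,0,0.15],
    [0,0,0,0.05,0,0,0],
    [0,0,0,0.03,0,0,0],
    [0,0,0,0.01,0,0,0],
    [0,0,0,0.007,0,0,0],
    [0,0,0,0,0,0,0],
    [0,0,0,0,0,0,0],
  ],
)

```text
time_s: 20.45
ee_pos: [0.4141, -0.4281, 0.0104]
eef_rot: [-3.141, 0.001, 2.869]
force: [0.4, 0.6, -2.4]
grip_width: 0.0456
grip_force: 25.0
```

Call:
servo_tool(
  plan=[
    [0,0,0,0.002,0,0,0],
    [0,0,0,0.001,0,0,0],
    [0,0,0,0,0,0,0],
    [66,0,0,0,0,0,0],
    [66,0,0,0,0,0,0],
    [66,0,0,0,0,0,0],
    [66,0,0,-0.04,0,0,0],
    [66,0,0,-0.06,0,0,0],
  ],
)

```text
time_s: 21.45
ee_pos: [0.4131, -0.4271, 0.1062]
eef_rot: [3.14, -0.003, 2.869]
force: [0.6, -0.8, 1.1]
grip_width: 0.0618
grip_force: 0.0
```

Call:
servo_tool(
  plan=[
    [37,0,0,-0.06,0,0,0],
    [37,0,0,-0.04,0,0,0.17],
    [37,0,0,0,0,0,0.18],
    [37,0,0,0,0,0,0.18],
    [37,0,0,0,0,0,0.18],
    [37,0,0,0,0,0,0.18],
    [37,0,0,0,0,0,0.18],
    [37,0,0,0,0,0,0.18],
  ],
)

```text
time_s: 22.45
ee_pos: [0.4137, -0.4278, 0.2064]
eef_rot: [-3.141, -0.0, 1.613]
force: [0.3, -0.0, 0.7]
grip_width: 0.035
grip_force: 0.0
```

Call:
servo_tool(
  plan=[
    [37,0,0,0,0,0,0.18],
    [37,0,0,0,0,0,0.18],
    [37,0,0,0,0,0,0.18],
    [37,0,0,0,0,0,0.18],
    [37,0,0,0,0,0,0.18],
    [37,0,0,0,0,0,0.18],
    [37,0,0,0,0,0,0.18],
    [37,0,0,0,0,0,0.18],
  ],
)

```text
time_s: 23.45
ee_pos: [0.4137, -0.4278, 0.2064]
eef_rot: [-3.142, 0.0, 0.173]
force: [-0.2, 0.7, -1.4]
grip_width: 0.0349
grip_force: 0.0
```

```bash
python3 - <<'E'
from h import *
st()
c=cam("side"); blobs(c,.012,.05,reg=(.3,.6,-.5,-.2));blobs(c)
c=cam("wrist"); blobs(c,.012,.05,reg=(.3,.6,-.5,-.2)); go((.5335,-.1108,.2),-.03)
E
```

```text
t 23.45 [ 0.4137 -0.4278  0.2064] [-3.1416e+00  1.0000e-04  1.7290e-01] q6 0.534 F [-0.2  0.7 -1.4] w 0.0349 gf 0.0
blob 105 [353. 356.] [ 0.4544 -0.337   0.0277] [array([ 457.8, -336.2]), array([31.4, 14.1]), np.float64(85.5)]
blob 171 [365. 395.] [ 0.4204 -0.4203  0.0306] [array([ 419.7, -418.2]), array([19.3, 43.6]), np.float64(54.1)]
blob 84 [296. 138.] [0.7023 0.2494 0.1117] [array([705.9, 249.6]), array([26.6, 44.9]), np.float64(12.1)]
blob 43 [311. 171.] [0.6618 0.1117 0.1118] [array([662.4, 111.8]), array([18.1, 15.5]), np.float64(21.4)]
blob 154 [316. 205.] [ 0.5952 -0.0006  0.1241] [array([5.975e+02, 1.000e-01]), array([71.7,  9.9]), np.float64(3.4)]
blob 43 [268. 199.] [0.5126 0.0969 0.1125] [array([512.5,  96.9]), array([13.1, 16.7]), np.float64(52.1)]
blob 50 [366. 215.] [ 0.682  -0.0979  0.1127] [array([682.2, -97.1]), array([15.2, 14.7]), np.float64(87.0)]
blob 27 [430. 273.] [ 0.696  -0.3131  0.1018] [array([ 695.5, -313.8]), array([16.9, 13.6]), np.float64(84.6)]
blob 3621 [241.  92.] [ 0.4876 -0.3359  0.0252] [array([ 486.4, -335.9]), array([72.7, 43.3]), np.float64(1.2)]
blob 1515 [318. 177.] [ 0.4148 -0.4273  0.0285] [array([ 414.6, -427.6]), array([44.7, 44.7]), np.float64(10.4)]
go [ 0.5335 -0.1108  0.2   ] from [ 0.4137 -0.4278  0.2064] yaw 0.1764 -> dx 0.1736 dy -0.2910 dz 0.0064 turn 0.2064
```

Both instruments sit flat on the mat. On to screw 2.

Call:
servo_tool(
  plan=[
    [37,0.0217,-0.0364,0.001,0,0,0],
    [37,0.0217,-0.0364,0.001,0,0,0],
    [37,0.0217,-0.0364,0.001,0,0,0],
    [37,0.0217,-0.0364,0.001,0,0,0],
    [37,0.0217,-0.0364,0.001,0,0,0],
    [37,0.0217,-0.0364,0.001,0,0,0],
    [37,0.0217,-0.0364,0.001,0,0,0],
    [37,0.0217,-0.0364,0,0,0,0],
  ],
)

```text
time_s: 24.55
ee_pos: [0.5331, -0.109, 0.1994]
eef_rot: [3.142, -0.0, 0.184]
force: [-0.8, -0.2, -0.4]
grip_width: 0.0345
grip_force: 0.0
```

```bash
python3 - <<'E'
from h import *
st()
c=cam("wrist"); blobs(c);go((.5335,-.1108,.097))
E
```

```text
t 24.55 [ 0.5331 -0.109   0.1994] [ 3.1416 -0.      0.1838] q6 1.118 F [-0.8 -0.2 -0.4] w 0.0345 gf 0.0
blob 271 [339.   5.] [ 0.678  -0.097   0.1109] [array([677.5, -97.4]), array([ 6.7, 16.2]), np.float64(11.3)]
blob 254 [629.  38.] [ 0.6974 -0.3122  0.1011] [array([ 697.5, -312.6]), array([10. , 15.7]), np.float64(24.3)]
blob 2001 [186.  90.] [6.006e-01 3.000e-04 1.218e-01] [array([598.8,   0.6]), array([81.4, 10.3]), np.float64(5.4)]
blob 597 [ 62. 179.] [0.5143 0.0969 0.1106] [array([513.7,  97.5]), array([18.8, 18.6]), np.float64(75.3)]
blob 435 [321. 200.] [ 0.5349 -0.1107  0.1107] [array([ 534.3, -110.8]), array([18.2, 17.1]), np.float64(10.4)]
blob 2177 [121. 261.] [0.4527 0.045  0.1287] [array([451.7,  45.8]), array([14. , 40.2]), np.float64(33.4)]
go [ 0.5335 -0.1108  0.097 ] from [ 0.5342 -0.1053  0.1995] yaw 0.186 -> dx -0.0017 dy 0.0053 dz 0.1025 turn 0.0000
```

Call:
servo_tool(
  plan=[
    [37,0,0,0,0,0,0],
    [37,0,0,0,0,0,0],
    [37,0,0,0.02,0,0,0],
    [37,0,0,0.02,0,0,0],
    [37,0,0,0.02,0,0,0],
    [37,0,0,0,0,0,0],
    [37,0,0,0,0,0,0],
    [37,0,0,0,0,0,0],
  ],
)

```text
time_s: 25.6
ee_pos: [0.533, -0.1107, 0.1404]
eef_rot: [3.141, -0.001, 0.179]
force: [0.3, 0.4, 0.0]
grip_width: 0.0353
grip_force: 0.0
```

```bash
python3 - <<'E'
from h import *
st()
go((.534,-.1108,.097))
E
```

```text
t 25.6 [ 0.533  -0.1107  0.1404] [ 3.141e+00 -1.200e-03  1.787e-01] q6 1.12 F [0.3 0.4 0. ] w 0.0353 gf 0.0
go [ 0.534  -0.1108  0.097 ] from [ 0.533  -0.1107  0.1404] yaw 0.1787 -> dx 0.0009 dy 0.0003 dz 0.0434 turn 0.0000
```

Call:
servo_tool(
  plan=[
    [37,0.0009,0,0.025,0,0,0],
    [37,0,0,0.018,0,0,0],
    [37,0,0,0,0,0,0],
    [0,0,0,0,0,0,0],
    [0,0,0,0,0,0,0],
    [0,0,0,0,0,0,0],
    [0,0,0,0,0,0,0],
    [0,0,0,0,0,0,0],
  ],
  force=15,
)

```text
time_s: 26.6
ee_pos: [0.5342, -0.1109, 0.0974]
eef_rot: [3.14, -0.002, 0.179]
force: [1.1, -6.0, 3.2]
grip_width: 0.0177
grip_force: 15.0
```

Call:
servo_tool(
  plan=[
    [0,0,0,0,0,0,0],
    [0,0,0,0,0,0,-0.17],
    [0,0,0,0,0,0,-0.18],
    [0,0,0,0,0,0,-0.18],
    [0,0,0,0,0,0,-0.18],
    [0,0,0,0,0,0,-0.18],
    [0,0,0,0,0,0,-0.18],
    [0,0,0,0,0,0,-0.18],
  ],
)

```text
time_s: 27.6
ee_pos: [0.534, -0.1107, 0.0973]
eef_rot: [3.14, 0.001, 1.435]
force: [-0.7, -4.6, 2.2]
grip_width: 0.0172
grip_force: 15.0
```

Call:
servo_tool(
  plan=[
    [0,0,0,0,0,0,-0.18],
    [0,0,0,0,0,0,-0.18],
    [0,0,0,0,0,0,-0.18],
    [0,0,0,0,0,0,-0.18],
    [0,0,0,0,0,0,-0.18],
    [0,0,0,0,0,0,-0.18],
    [0,0,0,0,0,0,-0.12],
    [0,0,0,0,0,0,0],
  ],
)

```text
time_s: 28.6
ee_pos: [0.5338, -0.1109, 0.0972]
eef_rot: [-3.141, 0.001, 2.631]
force: [-1.4, -5.6, 2.3]
grip_width: 0.0175
grip_force: 15.0
```

```bash
python3 - <<'E'
from h import *
o=ctrl.get_obs();st();print(o["moment"])
E
```

```text
t 28.6 [ 0.5338 -0.1109  0.0972] [-3.1410e+00  1.4000e-03  2.6305e+00] q6 -1.331 F [-1.4 -5.6  2.3] w 0.0175 gf 14.9998140335083
[-1.0705947   0.32748975  0.07489157]
```

Call:
servo_tool(
  plan=[
    [37,0,0,0,0,0,0],
    [37,0,0,0,0,0,0],
    [37,0,0,-0.02,0,0,0],
    [37,0,0,-0.04,0,0,0.17],
    [37,0,0,-0.04,0,0,0.18],
    [37,0,0,0,0,0,0.18],
    [37,0,0,0,0,0,0.18],
    [37,0,0,0,0,0,0.18],
  ],
)

```text
time_s: 29.6
ee_pos: [0.5336, -0.1099, 0.1965]
eef_rot: [3.142, -0.0, 1.733]
force: [-1.0, -0.1, 0.5]
grip_width: 0.0347
grip_force: 0.0
```

Call:
servo_tool(
  plan=[
    [37,0,0,0,0,0,0.18],
    [37,0,0,0,0,0,0.18],
    [37,0,0,0,0,0,0.18],
    [37,0,0,0,0,0,0.18],
    [37,0,0,0,0,0,0.18],
    [37,0,0,0,0,0,0.18],
    [37,0,0,0,0,0,0.18],
    [37,0,0,0,0,0,0.18],
  ],
)

```text
time_s: 30.6
ee_pos: [0.5336, -0.11, 0.1964]
eef_rot: [-3.141, 0.0, 0.293]
force: [0.4, 0.3, 0.5]
grip_width: 0.0347
grip_force: 0.0
```

Call:
servo_tool(
  plan=[
    [37,0,0,0,0,0,0.12],
    [37,0.0298,0.0026,0,0,0,0],
    [37,0.0298,0.0026,0,0,0,0],
    [37,0.0298,0.0026,0,0,0,0],
    [37,0.0298,0.0026,0,0,0,0],
    [37,0.0298,0.0026,0,0,0,0],
    [37,0,0,0,0,0,0],
    [37,0,0,0,0,0,0],
  ],
)

```text
time_s: 31.6
ee_pos: [0.682, -0.0964, 0.1962]
eef_rot: [-3.141, 0.001, 0.179]
force: [-0.9, -0.2, -0.0]
grip_width: 0.0348
grip_force: 0.0
```

```bash
python3 - <<'E'
from h import *
st()
c=cam("wrist"); blobs(c);c=cam("side");blobs(c);go((.6828,-.0968,.097),.18)
E
```

```text
t 31.6 [ 0.682  -0.0964  0.1962] [-3.1413e+00  6.0000e-04  1.7880e-01] q6 1.198 F [-0.9 -0.2 -0. ] w 0.0348 gf 0.0
blob 619 [ 57. 180.] [0.6637 0.1118 0.1105] [array([663.5, 112.3]), array([18.4, 18.2]), np.float64(89.5)]
blob 444 [318. 201.] [ 0.684  -0.096   0.1108] [array([683.4, -96.2]), array([18.3, 17.5]), np.float64(19.6)]
blob 161 [573. 227.] [ 0.6979 -0.3124  0.1009] [array([ 697.7, -312.6]), array([10.6, 15.4]), np.float64(26.9)]
blob 865 [185. 259.] [0.6174 0.002  0.1215] [array([616.4,   2.4]), array([47.3, 10.3]), np.float64(6.0)]
blob 114 [304. 367.] [ 0.5307 -0.1114  0.1159] [array([ 530.4, -111.9]), array([10.5, 16.2]), np.float64(22.3)]
blob 185 [118. 393.] [0.4597 0.0588 0.1056] [array([460.2,  60.3]), array([17.2, 15.9]), np.float64(12.6)]
blob 41 [311. 171.] [0.6622 0.1116 0.1122] [array([662.6, 111.8]), array([16.9, 13.9]), np.float64(54.8)]
blob 47 [268. 199.] [0.5128 0.0973 0.1112] [array([513.4,  97.8]), array([15.5, 16.4]), np.float64(15.4)]
blob 155 [316. 205.] [ 5.971e-01 -2.000e-04  1.227e-01] [array([5.972e+02, 1.000e-01]), array([79.7, 12.5]), np.float64(7.1)]
blob 51 [365. 216.] [ 0.6814 -0.0967  0.1115] [array([681.7, -97. ]), array([16.2, 16.4]), np.float64(5.8)]
blob 227 [257. 223.] [0.4499 0.0457 0.1299] [array([450.3,  44.7]), array([14.3, 39.5]), np.float64(35.0)]
blob 63 [322. 248.] [ 0.533  -0.1115  0.1181] [array([ 532.5, -111. ]), array([16.2, 15. ]), np.float64(82.3)]
blob 28 [431. 274.] [ 0.6969 -0.315   0.1016] [array([ 697. , -315.2]), array([11.1, 18. ]), np.float64(22.4)]
go [ 0.6828 -0.0968  0.097 ] from [ 0.682  -0.0966  0.1968] yaw 0.1786 -> dx 0.0007 dy 0.0004 dz 0.0998 turn -0.0014
```

Screw 2 has popped up (top at 0.118). Next are screw 4 and then screw 3.

Call:
servo_tool(
  plan=[
    [37,0.0008,0,0.04,0,0,0],
    [37,0,0,0.04,0,0,0],
    [37,0,0,0.02,0,0,0],
    [37,0,0,0,0,0,0],
    [0,0,0,0,0,0,0],
    [0,0,0,0,0,0,0],
    [0,0,0,0,0,0,0],
    [0,0,0,0,0,0,0],
  ],
  force=15,
)

```text
time_s: 32.7
ee_pos: [0.6839, -0.0965, 0.0974]
eef_rot: [3.141, -0.002, 0.179]
force: [2.4, -0.8, 6.6]
grip_width: 0.0173
grip_force: 15.0
```

Call:
servo_tool(
  plan=[
    [0,0,0,0,0,0,0],
    [0,0,0,0,0,0,-0.17],
    [0,0,0,0,0,0,-0.18],
    [0,0,0,0,0,0,-0.18],
    [0,0,0,0,0,0,-0.18],
    [0,0,0,0,0,0,-0.18],
    [0,0,0,0,0,0,-0.18],
    [0,0,0,0,0,0,-0.18],
  ],
)

```text
time_s: 33.7
ee_pos: [0.6834, -0.096, 0.0973]
eef_rot: [3.141, -0.0, 1.435]
force: [-3.0, 2.2, 8.0]
grip_width: 0.0174
grip_force: 15.0
```

Call:
servo_tool(
  plan=[
    [0,0,0,0,0,0,-0.18],
    [0,0,0,0,0,0,-0.18],
    [0,0,0,0,0,0,-0.18],
    [0,0,0,0,0,0,-0.18],
    [0,0,0,0,0,0,-0.18],
    [0,0,0,0,0,0,-0.18],
    [0,0,0,0,0,0,-0.12],
    [0,0,0,0,0,0,0],
  ],
)

```text
time_s: 34.7
ee_pos: [0.6834, -0.0966, 0.0971]
eef_rot: [-3.141, 0.0, 2.63]
force: [-1.6, -2.4, 6.5]
grip_width: 0.0174
grip_force: 15.0
```

Call:
servo_tool(
  plan=[
    [37,0,0,0,0,0,0],
    [37,0,0,0,0,0,0],
    [37,0,0,-0.02,0,0,0],
    [37,0,0,-0.04,0,0,0.17],
    [37,0,0,-0.04,0,0,0.18],
    [37,0,0,0,0,0,0.18],
    [37,0,0,0,0,0,0.18],
    [37,0,0,0,0,0,0.18],
  ],
)

```text
time_s: 35.7
ee_pos: [0.6835, -0.0963, 0.1981]
eef_rot: [3.14, 0.0, 1.733]
force: [-0.7, -0.2, -0.1]
grip_width: 0.0348
grip_force: 0.0
```

Call:
servo_tool(
  plan=[
    [37,0,0,0,0,0,0.18],
    [37,0,0,0,0,0,0.18],
    [37,0,0,0,0,0,0.18],
    [37,0,0,0,0,0,0.18],
    [37,0,0,0,0,0,0.18],
    [37,0,0,0,0,0,0.18],
    [37,0,0,0,0,0,0.18],
    [37,0,0,0,0,0,0.18],
  ],
)

```text
time_s: 36.7
ee_pos: [0.6835, -0.0963, 0.198]
eef_rot: [3.141, -0.001, 0.293]
force: [0.8, -0.2, 0.0]
grip_width: 0.0347
grip_force: 0.0
```

Call:
servo_tool(
  plan=[
    [37,0,0,0,0,0,0.12],
    [37,0.0034,-0.0418,0,0,0,0],
    [37,0.0034,-0.0418,0,0,0,0],
    [37,0.0034,-0.0418,0,0,0,0],
    [37,0.0034,-0.0418,0,0,0,0],
    [37,0.0034,-0.0418,0,0,0,0],
    [37,0,0,0,0,0,0],
    [37,0,0,0,0,0,0],
  ],
)

```text
time_s: 37.7
ee_pos: [0.6631, 0.1118, 0.1974]
eef_rot: [3.141, -0.001, 0.179]
force: [0.2, -0.5, -0.4]
grip_width: 0.0349
grip_force: 0.0
```

```bash
python3 - <<'E'
from h import *
st()
c=cam("wrist"); blobs(c);c=cam("side");blobs(c);go((.6627,.1122,.097),.18)
E
```

```text
t 37.7 [0.6631 0.1118 0.1974] [ 3.1413e+00 -9.0000e-04  1.7880e-01] q6 1.505 F [ 0.2 -0.5 -0.4] w 0.0349 gf 0.0
blob 1411 [152. 118.] [0.7058 0.2495 0.1099] [array([710.1, 252.2]), array([30. , 46.3]), np.float64(3.8)]
blob 438 [317. 202.] [0.6638 0.113  0.1107] [array([663.3, 113.1]), array([18.1, 17.9]), np.float64(1.5)]
blob 672 [571. 223.] [ 0.684  -0.0947  0.1159] [array([684.1, -95.5]), array([18.3, 18.2]), np.float64(34.3)]
blob 587 [437. 269.] [0.6258 0.0048 0.1215] [array([625.5,   4.1]), array([29.9, 10. ]), np.float64(5.3)]
blob 40 [304. 365.] [0.5081 0.0972 0.1106] [array([507.9,  96.8]), array([ 3.9, 13. ]), np.float64(14.7)]
blob 466 [527. 375.] [ 0.5355 -0.1093  0.1156] [array([ 534.8, -109.8]), array([17.9, 17.5]), np.float64(87.8)]
blob 105 [344. 397.] [0.4707 0.0503 0.1028] [array([469.9,  50.8]), array([ 5.1, 25.6]), np.float64(12.5)]
blob 68 [295. 138.] [0.7018 0.2471 0.1123] [array([702.2, 249.5]), array([44.2, 10.1]), np.float64(83.0)]
blob 41 [311. 171.] [0.6616 0.1116 0.1127] [array([661.2, 110.8]), array([14.9, 16.5]), np.float64(84.5)]
blob 47 [268. 199.] [0.5131 0.0975 0.112 ] [array([513.4,  97.7]), array([14.1, 16.6]), np.float64(15.7)]
blob 154 [316. 205.] [ 5.957e-01 -1.000e-04  1.234e-01] [array([598.2,  -0.8]), array([76.3, 11.3]), np.float64(5.9)]
blob 59 [366. 215.] [ 0.6825 -0.0969  0.1175] [array([683.3, -96.2]), array([16.5, 15.1]), np.float64(49.6)]
blob 226 [257. 222.] [0.4501 0.0461 0.1304] [array([450.2,  45.6]), array([13.4, 37. ]), np.float64(36.0)]
blob 64 [322. 248.] [ 0.5337 -0.1113  0.1176] [array([ 534.2, -111.9]), array([14.8, 17.4]), np.float64(3.7)]
blob 23 [431. 273.] [ 0.6962 -0.3142  0.1017] [array([ 696.4, -312.5]), array([11.2, 18.2]), np.float64(21.1)]
go [0.6627 0.1122 0.097 ] from [0.6631 0.1112 0.1969] yaw 0.1776 -> dx -0.0002 dy -0.0010 dz 0.0999 turn -0.0024
```

Call:
servo_tool(
  plan=[
    [37,0,-0.001,0.04,0,0,0],
    [37,0,0,0.04,0,0,0],
    [37,0,0,0.02,0,0,0],
    [37,0,0,0,0,0,0],
    [0,0,0,0,0,0,0],
    [0,0,0,0,0,0,0],
    [0,0,0,0,0,0,0],
    [0,0,0,0,0,0,0],
  ],
  force=15,
)

```text
time_s: 38.8
ee_pos: [0.6633, 0.1132, 0.0974]
eef_rot: [3.141, -0.002, 0.179]
force: [1.2, -2.2, 6.6]
grip_width: 0.0173
grip_force: 15.0
```

Call:
servo_tool(
  plan=[
    [0,0,0,0,0,0,0],
    [0,0,0,0,0,0,-0.17],
    [0,0,0,0,0,0,-0.18],
    [0,0,0,0,0,0,-0.18],
    [0,0,0,0,0,0,-0.18],
    [0,0,0,0,0,0,-0.18],
    [0,0,0,0,0,0,-0.18],
    [0,0,0,0,0,0,-0.18],
  ],
)

```text
time_s: 39.8
ee_pos: [0.6629, 0.1136, 0.0974]
eef_rot: [3.141, -0.001, 1.435]
force: [-2.0, -0.2, 8.0]
grip_width: 0.0176
grip_force: 15.0
```

Call:
servo_tool(
  plan=[
    [0,0,0,0,0,0,-0.18],
    [0,0,0,0,0,0,-0.18],
    [0,0,0,0,0,0,-0.18],
    [0,0,0,0,0,0,-0.18],
    [0,0,0,0,0,0,-0.18],
    [0,0,0,0,0,0,-0.18],
    [0,0,0,0,0,0,-0.12],
    [0,0,0,0,0,0,0],
  ],
)

```text
time_s: 40.8
ee_pos: [0.6625, 0.1133, 0.0973]
eef_rot: [-3.141, -0.0, 2.631]
force: [-5.2, -2.3, 10.5]
grip_width: 0.0174
grip_force: 15.0
```

Call:
servo_tool(
  plan=[
    [37,0,0,0,0,0,0],
    [37,0,0,0,0,0,0],
    [37,0,0,-0.02,0,0,0],
    [37,0,0,-0.04,0,0,0.17],
    [37,0,0,-0.04,0,0,0.18],
    [37,0,0,0,0,0,0.18],
    [37,0,0,0,0,0,0.18],
    [37,0,0,0,0,0,0.18],
  ],
)

```text
time_s: 41.8
ee_pos: [0.6629, 0.1134, 0.198]
eef_rot: [3.14, -0.0, 1.733]
force: [0.7, 0.6, 0.3]
grip_width: 0.0349
grip_force: 0.0
```

Call:
servo_tool(
  plan=[
    [37,0,0,0,0,0,0.18],
    [37,0,0,0,0,0,0.18],
    [37,0,0,0,0,0,0.18],
    [37,0,0,0,0,0,0.18],
    [37,0,0,0,0,0,0.18],
    [37,0,0,0,0,0,0.18],
    [37,0,0,0,0,0,0.18],
    [37,0,0,0,0,0,0.18],
  ],
)

```text
time_s: 42.8
ee_pos: [0.6629, 0.1135, 0.198]
eef_rot: [3.141, -0.001, 0.293]
force: [0.0, -0.6, -0.9]
grip_width: 0.035
grip_force: 0.0
```

Call:
servo_tool(
  plan=[
    [37,0,0,0,0,0,0.12],
    [37,-0.03,-0.0024,0,0,0,0],
    [37,-0.03,-0.0024,0,0,0,0],
    [37,-0.03,-0.0024,0,0,0,0],
    [37,-0.03,-0.0024,0,0,0,0],
    [37,-0.03,-0.0024,0,0,0,0],
    [37,0,0,0,0,0,0],
    [37,0,0,0,0,0,0],
  ],
)

```text
time_s: 43.8
ee_pos: [0.5138, 0.0986, 0.1974]
eef_rot: [3.142, -0.002, 0.179]
force: [0.3, -0.6, 0.0]
grip_width: 0.0348
grip_force: 0.0
```

```bash
python3 - <<'E'
from h import *
st()
c=cam("wrist"); blobs(c,reg=(.2,.65,-.2,.2));c=cam("side");blobs(c,reg=(.5,.7,-.2,.2));go((.5134,.0975,.097),.18)
E
```

```text
t 43.8 [0.5138 0.0986 0.1974] [ 3.1416e+00 -1.6000e-03  1.7880e-01] q6 1.511 F [ 0.3 -0.6  0. ] w 0.0348 gf 0.0
blob 2010 [468. 116.] [0.6006 0.0027 0.1219] [array([598.8,   2.1]), array([81.4, 10.3]), np.float64(5.6)]
blob 435 [318. 202.] [0.5144 0.0988 0.1108] [array([514.2,  98.7]), array([17.3, 17.9]), np.float64(50.5)]
blob 668 [572. 223.] [ 0.5349 -0.109   0.116 ] [array([ 534.7, -109.4]), array([18.4, 17.7]), np.float64(63.0)]
blob 455 [348. 287.] [0.4446 0.0596 0.1284] [array([443.6,  58.8]), array([13.2, 10.2]), np.float64(32.9)]
blob 48 [311. 170.] [0.6619 0.1119 0.1173] [array([661.3, 111.5]), array([14.4, 16.6]), np.float64(61.9)]
blob 150 [316. 205.] [0.594  0.     0.1235] [array([5.982e+02, 2.000e-01]), array([77.1,  9.8]), np.float64(6.3)]
blob 45 [268. 199.] [0.5121 0.0963 0.1119] [array([512.8,  97. ]), array([15.3, 15.9]), np.float64(48.1)]
blob 57 [366. 214.] [ 0.6818 -0.0962  0.1175] [array([681.6, -95.4]), array([15.7, 14.4]), np.float64(3.7)]
blob 65 [322. 247.] [ 0.5333 -0.1118  0.1175] [array([ 533.4, -111.8]), array([17., 16.]), np.float64(36.9)]
go [0.5134 0.0975 0.097 ] from [0.5137 0.0985 0.1967] yaw 0.1787 -> dx -0.0005 dy 0.0009 dz 0.0997 turn -0.0013
```

Call:
servo_tool(
  plan=[
    [37,0,0,0.04,0,0,0],
    [37,0,0,0.04,0,0,0],
    [37,0,0,0.02,0,0,0],
    [37,0,0,0,0,0,0],
    [0,0,0,0,0,0,0],
    [0,0,0,0,0,0,0],
    [0,0,0,0,0,0,0],
    [0,0,0,0,0,0,0],
  ],
  force=15,
)

```text
time_s: 44.9
ee_pos: [0.5136, 0.0984, 0.0972]
eef_rot: [3.141, -0.002, 0.179]
force: [2.2, -1.2, 2.5]
grip_width: 0.0174
grip_force: 15.0
```

Call:
servo_tool(
  plan=[
    [0,0,0,0,0,0,0],
    [0,0,0,0,0,0,-0.17],
    [0,0,0,0,0,0,-0.18],
    [0,0,0,0,0,0,-0.18],
    [0,0,0,0,0,0,-0.18],
    [0,0,0,0,0,0,-0.18],
    [0,0,0,0,0,0,-0.18],
    [0,0,0,0,0,0,-0.18],
  ],
)

```text
time_s: 45.9
ee_pos: [0.5135, 0.0985, 0.0968]
eef_rot: [3.14, -0.0, 1.435]
force: [3.7, 0.5, 2.7]
grip_width: 0.0174
grip_force: 15.0
```

Call:
servo_tool(
  plan=[
    [0,0,0,0,0,0,-0.18],
    [0,0,0,0,0,0,-0.18],
    [0,0,0,0,0,0,-0.18],
    [0,0,0,0,0,0,-0.18],
    [0,0,0,0,0,0,-0.18],
    [0,0,0,0,0,0,-0.18],
    [0,0,0,0,0,0,-0.12],
    [0,0,0,0,0,0,0],
  ],
)

```text
time_s: 46.9
ee_pos: [0.5131, 0.0986, 0.0967]
eef_rot: [3.141, 0.0, 2.628]
force: [1.1, 1.3, 5.3]
grip_width: 0.0174
grip_force: 15.0
```

Call:
servo_tool(
  plan=[
    [37,0,0,0,0,0,0],
    [37,0,0,0,0,0,0],
    [37,0,0,-0.02,0,0,0],
    [37,0,0,-0.04,0,0,-0.15],
    [37,0,0,-0.04,0,0,-0.15],
    [37,0,0,-0.04,0,0,-0.15],
    [37,0,0,0,0,0,-0.157],
    [37,0,0,0,0,0,0],
  ],
)

```text
time_s: 47.9
ee_pos: [0.5128, 0.0984, 0.2362]
eef_rot: [-3.142, -0.001, -3.049]
force: [0.1, -0.3, -0.4]
grip_width: 0.0347
grip_force: 0.0
```

```bash
python3 - <<'E'
from h import *
st()
c=cam("wrist"); blobs(c,reg=(.2,.65,-.2,.2))
s=cam("side"); blobs(s,reg=(.5,.7,-.2,.2)); go((.598,.0015,.24),3.238)
hsv=cv2.cvtColor(s["pixels"],cv2.COLOR_RGB2HSV); m=((hsv[...,2]<165)&(hsv[...,2]>70)&(hsv[...,1]<50)).astype(np.uint8)
m[:,:140]=0; m=cv2.morphologyEx(m,cv2.MORPH_OPEN,np.ones((7,7)));k,l,t,_=cv2.connectedComponentsWithStats(m); L=l[170,200]; q=l==L; print(t[L])
vs,us=np.nonzero(q);R=np.array([ray(s,a,b,.012)[:2] for a,b in zip(us,vs)]);print(cv2.minAreaRect((R*1000).astype(np.float32)))
E
```

```text
t 47.9 [0.5128 0.0984 0.2362] [-3.1416e+00 -5.0000e-04 -3.0492e+00] q6 -1.544 F [ 0.1 -0.3 -0.4] w 0.0347 gf 0.0
blob 1886 [263. 117.] [0.4505 0.0466 0.129 ] [array([450.7,  46.2]), array([13.9, 39.7]), np.float64(33.6)]
blob 369 [317. 192.] [0.5126 0.0987 0.1163] [array([513.4,  98.9]), array([18. , 17.2]), np.float64(5.7)]
blob 507 [ 89. 193.] [ 0.5333 -0.1092  0.1162] [array([ 533.8, -109.5]), array([17.6, 17.7]), np.float64(0.9)]
blob 782 [207. 257.] [0.5854 0.0013 0.1219] [array([586.4,   0.6]), array([59.3, 10.6]), np.float64(5.9)]
blob 49 [311. 170.] [0.6612 0.1123 0.118 ] [array([661.4, 111.8]), array([14.8, 13.8]), np.float64(0.0)]
blob 53 [268. 198.] [0.5118 0.097  0.1173] [array([511.3,  96.6]), array([16.7, 13. ]), np.float64(57.4)]
blob 154 [316. 205.] [5.960e-01 3.000e-04 1.232e-01] [array([5.974e+02, 2.000e-01]), array([79.9, 10.5]), np.float64(5.9)]
blob 56 [365. 214.] [ 0.6816 -0.0964  0.1179] [array([681.7, -96.1]), array([14.3, 12.7]), np.float64(49.9)]
blob 65 [321. 247.] [ 0.5332 -0.1111  0.1165] [array([ 533.7, -110.6]), array([16.6, 16.3]), np.float64(4.0)]
go [0.598  0.0015 0.24  ] from [0.5127 0.0984 0.2358] yaw -3.0515 -> dx -0.0762 dy -0.1042 dz -0.0042 turn -0.0063
[ 146  129  119   89 6373]
((456.5556640625, 396.1082763671875), (289.7351379394531, 307.3129577636719), 84.29637145996094)
```

All four screws have popped up. Before carrying the cover, I'll look at the pad from above for an accurate placing.

Call:
servo_tool(
  plan=[
    [37,-0.0026,0.0466,-0.0158,0,0,0],
    [37,-0.0026,0.0466,-0.0158,0,0,0],
    [37,-0.0026,0.0466,-0.0158,0,0,0],
    [37,-0.0026,0.0466,-0.0158,0,0,0],
    [37,-0.0026,0.0466,-0.0158,0,0,0],
    [37,-0.0026,0.0466,-0.0158,0,0,0],
    [37,0,0,0,0,0,0],
    [37,0,0,0,0,0,0],
  ],
)

```text
time_s: 49.0
ee_pos: [0.5022, 0.3778, 0.3302]
eef_rot: [-3.141, -0.001, -3.049]
force: [-1.0, -0.1, -0.6]
grip_width: 0.0348
grip_force: 0.0
```

```bash
python3 - <<'E'
from h import *
st()
c=cam("wrist"); save(c,"w3.png"); np.savez("w3.npz",**c); P=cloud(c); Z=P[...,2]
m=((Z>.0075)&(Z<.018)).astype(np.uint8); m=cv2.morphologyEx(m,cv2.MORPH_OPEN,np.ones((5,5)))
k,l,s,_=cv2.connectedComponentsWithStats(m);i=1+s[1:,4].argmax();q=P[l==i]
print(s[i],cv2.minAreaRect((q[:,:2]*1000).astype(np.float32)),np.median(q[:,2]))
E
```

```text
t 49.0 [0.5022 0.3778 0.3302] [-3.1406e+00 -1.4000e-03 -3.0492e+00] q6 -1.076 F [-1.  -0.1 -0.6] w 0.0348 gf 0.0
[  231     0   230   240 41845] ((456.2843017578125, 403.611572265625), (279.63232421875, 299.5686340332031), 85.29006958007812) 0.01128344049885771
```

View pics/w3.png

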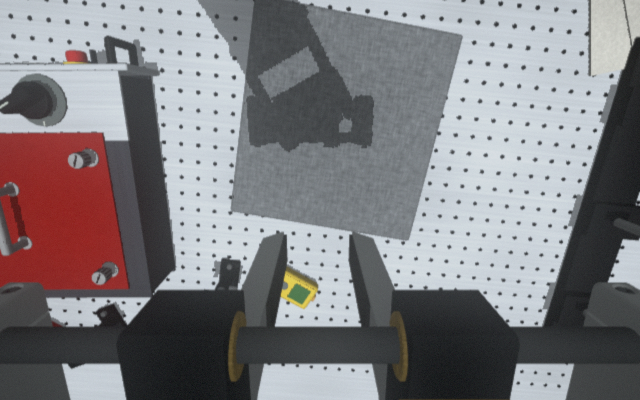

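The wrist view shows the pad whole at about (232..460, 0..240). Centre (0.456, 0.404), yaw -4.7°. Now for the cover handle.

Call:
servo_tool(
  plan=[
    [40,-0.0076,-0.048,0.015,0,0,0],
    [40,-0.0076,-0.048,0.015,0,0,0],
    [40,-0.0076,-0.048,0.015,0,0,0],
    [40,-0.0076,-0.048,0.015,0,0,0],
    [40,-0.0076,-0.048,0.015,0,0,0],
    [40,-0.0076,-0.048,0.015,0,0,0],
    [40,-0.0076,-0.048,0.015,0,0,0],
    [40,-0.0074,-0.048,0.015,0,0,0],
  ],
)

```text
time_s: 50.05
ee_pos: [0.5983, -0.0011, 0.2107]
eef_rot: [-3.142, -0.0, -3.05]
force: [-0.0, 0.2, -0.7]
grip_width: 0.0376
grip_force: 0.0
```

Call:
servo_tool(
  plan=[
    [40,0,0,0,0,0,0],
    [40,0,0,0,0,0,0],
    [40,0,0,0.02,0,0,0],
    [40,0,0,0.02,0,0,0],
    [40,0,0,0,0,0,0],
    [40,0,0,0,0,0,0],
    [40,0,0,0,0,0,0],
    [40,0,0,0,0,0,0],
  ],
)

```text
time_s: 51.05
ee_pos: [0.5988, 0.0017, 0.1718]
eef_rot: [-3.141, 0.001, -3.047]
force: [0.3, -0.1, -0.3]
grip_width: 0.0378
grip_force: 0.0
```

```bash
python3 - <<'E'
from h import *
st()
s=cam("side"); blobs(s,.011,.05,reg=(.3,.6,-.5,-.2)); go((.598,.0012,.1),.098+np.pi)
E
```

```text
t 51.05 [0.5988 0.0017 0.1718] [-3.1415e+00  8.0000e-04 -3.0474e+00] q6 -1.723 F [ 0.3 -0.1 -0.3] w 0.0378 gf 0.0
blob 722 [364. 348.] [ 0.4853 -0.3365  0.0279] [array([ 483.6, -337. ]), array([69.9, 42.4]), np.float64(1.4)]
blob 173 [365. 395.] [ 0.4198 -0.4205  0.0315] [array([ 419.7, -418.5]), array([18.5, 35.8]), np.float64(55.6)]
go [0.598  0.0012 0.1   ] from [0.5988 0.0017 0.1717] yaw -3.0474 -> dx 0.0008 dy -0.0004 dz 0.0717 turn -0.0038
```

Call:
servo_tool(
  plan=[
    [40,0,0,0.03,0,0,0],
    [40,0,0,0.03,0,0,0],
    [40,0,0,0.012,0,0,0],
    [40,0,0,0,0,0,0],
    [40,0,0,0,0,0,0],
    [0,0,0,0,0,0,0],
    [0,0,0,0,0,0,0],
    [0,0,0,0,0,0,0],
  ],
  force=50,
)

```text
time_s: 52.1
ee_pos: [0.5987, 0.0017, 0.0995]
eef_rot: [-3.142, 0.0, -3.047]
force: [0.1, -0.5, -1.0]
grip_width: 0.0109
grip_force: 0.0
```

Call:
servo_tool(
  plan=[
    [0,0,0,0,0,0,0],
    [0,0,0,0,0,0,0],
    [0,0,0,-0.003,0,0,0],
    [0,0,0,-0.005,0,0,0],
    [0,0,0,-0.005,0,0,0],
    [0,0,0,-0.005,0,0,0],
    [0,0,0,0,0,0,0],
    [0,0,0,0,0,0,0],
  ],
)

```text
time_s: 53.1
ee_pos: [0.5986, 0.0017, 0.1171]
eef_rot: [3.142, -0.0, -3.047]
force: [0.6, -0.5, -6.1]
grip_width: 0.0092
grip_force: 50.0
```

Call:
servo_tool(
  plan=[
    [0,0,0,-0.01,0,0,0],
    [0,0,0,-0.02,0,0,0],
    [0,0,0,-0.025,0,0,0],
    [0,0,0,-0.025,0,0,0],
    [0,0,0,-0.02,0,0,0],
    [0,0,0,-0.01,0,0,0],
    [0,0,0,0,0,0,0],
    [0,0,0,0,0,0,0],
  ],
)

```text
time_s: 54.1
ee_pos: [0.5984, 0.0017, 0.2263]
eef_rot: [3.141, -0.001, -3.047]
force: [0.1, 0.4, -4.9]
grip_width: 0.0099
grip_force: 50.0
```

```bash
python3 - <<'E'
from h import *
st()
s=cam("side"); save(s,"s4.png"); go((.456,.4036,.23)); go((.456,.4036,.23),np.pi-.082)
E
```

```text
t 54.1 [0.5984 0.0017 0.2263] [ 3.1414e+00 -1.4000e-03 -3.0474e+00] q6 -1.723 F [ 0.1  0.4 -4.9] w 0.0099 gf 49.99710559844971
go [0.456  0.4036 0.23  ] from [0.5984 0.0017 0.2263] yaw -3.0474 -> dx 0.1040 dy 0.4135 dz -0.0037 turn 0.0000
go [0.456  0.4036 0.23  ] from [0.5984 0.0017 0.2263] yaw -3.0474 -> dx 0.1040 dy 0.4135 dz -0.0037 turn 0.1762
```

View pics/s4.png

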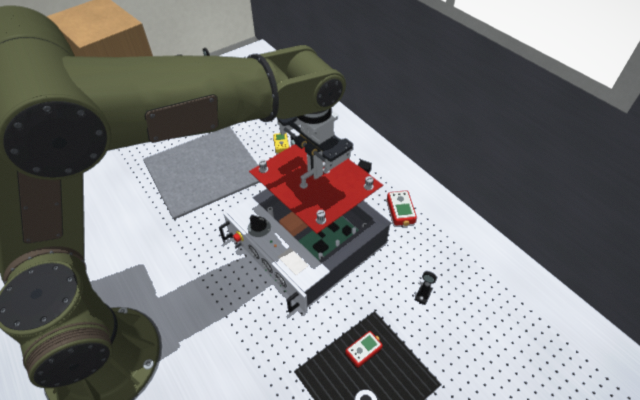

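The side view shows the cover hanging level at (315,185) with the well open and the meter on the mat. I'm carrying it to the pad.

Call:
servo_tool(
  plan=[
    [0,0.004,0.016,0,0,0,0],
    [0,0.007,0.0275,0,0,0,0],
    [0,0.007,0.0275,0,0,0,0],
    [0,0.007,0.0275,0,0,0,0],
    [0,0.007,0.0275,0,0,0,0],
    [0,0.007,0.0275,0,0,0,0],
    [0,0.007,0.0275,0,0,0,0],
    [0,0.007,0.0275,0,0,0,0],
  ],
)

```text
time_s: 55.15
ee_pos: [0.5253, 0.2059, 0.227]
eef_rot: [3.141, -0.0, -3.047]
force: [-0.0, -0.5, -6.5]
grip_width: 0.0091
grip_force: 50.0
```

Call:
servo_tool(
  plan=[
    [0,0.007,0.0275,0,0,0,0],
    [0,0.007,0.0275,0,0,0,0],
    [0,0.007,0.0275,0,0,0,0],
    [0,0.007,0.0275,0,0,0,0],
    [0,0.007,0.0275,0,0,0,0],
    [0,0.007,0.0275,0,0,0,0],
    [0,0.007,0.0275,0,0,0,0],
    [0,0.004,0.016,0,0,0,0],
  ],
)

```text
time_s: 56.15
ee_pos: [0.4526, 0.4083, 0.2269]
eef_rot: [-3.141, -0.001, -3.046]
force: [-0.6, 0.5, -6.4]
grip_width: 0.009
grip_force: 50.0
```

Call:
servo_tool(
  plan=[
    [0,0.0,0,0,0,0,0.04],
    [0,0,0,0,0,0,0.05],
    [0,0,0,0,0,0,0.05],
    [0,0,0,0,0,0,0.036],
    [0,0,0,0,0,0,0],
    [0,0,0,0,0,0,0],
    [0,0,0,0,0,0,0],
    [0,0,0,0,0,0,0],
  ],
)

```text
time_s: 57.15
ee_pos: [0.4539, 0.4069, 0.2272]
eef_rot: [-3.142, -0.0, 3.06]
force: [0.7, -0.6, -4.8]
grip_width: 0.0096
grip_force: 50.0
```

```bash
python3 - <<'E'
from h import *
st();go((.456,.4036,.039),np.pi-.082)
for n in ("side","scene"):
    c=cam(n);P=cloud(c);h=cv2.cvtColor(c["pixels"],cv2.COLOR_RGB2HSV);Z=P[...,2]
    m=(h[...,1]>150)&((h[...,0]<8)|(h[...,0]>172))&(Z>.17)&(Z<.26)&(P[...,0]>.2)
    q=P[m];A=np.c_[q[:,:2],np.ones(len(q))];f=np.linalg.lstsq(A,q[:,2],rcond=None)[0];print(n,m.sum(),"slope",f.round(3),cv2.minAreaRect((q[:,:2]*1000).astype(np.float32)))
E
```

```text
t 57.15 [0.4539 0.4069 0.2272] [-3.1416 -0.      3.06  ] q6 -0.819 F [ 0.7 -0.6 -4.8] w 0.0096 gf 49.997071623802185
go [0.456  0.4036 0.039 ] from [0.4539 0.4069 0.2272] yaw 3.06 -> dx -0.0023 dy -0.0031 dz 0.1882 turn 0.0004
side 3395 slope [-0.001  0.001  0.219] ((452.0941162109375, 406.46868896484375), (255.64651489257812, 210.1720733642578), 84.78221893310547)
scene 4510 slope [0.002 0.    0.216] ((455.32586669921875, 406.48455810546875), (247.34661865234375, 211.238525390625), 85.5777816772461)
```

Call:
servo_tool(
  plan=[
    [0,-0.0023,-0.0031,0.01,0,0,0],
    [0,0,0,0.025,0,0,0],
    [0,0,0,0.03,0,0,0],
    [0,0,0,0.03,0,0,0],
    [0,0,0,0.03,0,0,0],
    [0,0,0,0.03,0,0,0],
    [0,0,0,0.015,0,0,0],
    [0,0,0,0.005,0,0,0],
  ],
)

```text
time_s: 58.25
ee_pos: [0.4559, 0.4034, 0.0516]
eef_rot: [-3.141, -0.001, 3.06]
force: [-0.4, 0.6, -6.2]
grip_width: 0.0095
grip_force: 50.0
```

Call:
servo_tool(
  plan=[
    [0,0,0,0.002,0,0,0],
    [0,0,0,0.002,0,0,0],
    [0,0,0,0.002,0,0,0],
    [0,0,0,0.002,0,0,0],
    [0,0,0,0.002,0,0,0],
    [0,0,0,0.001,0,0,0],
    [0,0,0,0,0,0,0],
    [0,0,0,0,0,0,0],
  ],
)

```text
time_s: 59.25
ee_pos: [0.456, 0.4036, 0.0413]
eef_rot: [3.142, 0.0, 3.06]
force: [-0.1, -0.4, -6.4]
grip_width: 0.0095
grip_force: 50.0
```

Call:
servo_tool(
  plan=[
    [0,0,0,0.001,0,0,0],
    [0,0,0,0.001,0,0,0],
    [0,0,0,0,0,0,0],
    [0,0,0,0,0,0,0],
    [0,0,0,0,0,0,0],
    [0,0,0,0,0,0,0],
    [0,0,0,0,0,0,0],
    [0,0,0,0,0,0,0],
  ],
)

```text
time_s: 60.25
ee_pos: [0.456, 0.4037, 0.0394]
eef_rot: [3.141, 0.0, 3.06]
force: [-0.7, -1.6, 2.2]
grip_width: 0.0097
grip_force: 50.0
```

The cover is down on the pad. Releasing and rising.

Call:
servo_tool(
  plan=[
    [40,0,0,0,0,0,0],
    [40,0,0,0,0,0,0],
    [40,0,0,0,0,0,0],
    [40,0,0,-0.01,0,0,0],
    [40,0,0,-0.02,0,0,0],
    [40,0,0,-0.05,0,0,0],
    [40,0,0,-0.06,0,0,0],
    [40,0,0,-0.06,0,0,0],
  ],
)

```text
time_s: 61.25
ee_pos: [0.4557, 0.4034, 0.243]
eef_rot: [3.141, 0.001, 3.06]
force: [-0.0, 0.5, 0.2]
grip_width: 0.0378
grip_force: 0.0
```

Call:
servo_tool(
  plan=[
    [40,0.03,0,-0.02,0,0,0],
    [40,0.03,0,0,0,0,0],
    [40,0,0,0,0,0,0],
    [40,0,0,0,0,0,0],
    [40,0,0,0,0,0,0],
    [40,0,0,0,0,0,0],
    [40,0,0,0,0,0,0],
    [40,0,0,0,0,0,0],
  ],
)

```text
time_s: 62.25
ee_pos: [0.3963, 0.4085, 0.2592]
eef_rot: [-3.141, -0.0, 3.06]
force: [0.0, -0.1, 0.3]
grip_width: 0.0373
grip_force: 0.0
```

```bash
python3 - <<'E'
from h import *
st()
s=cam("side"); save(s,"s5.png"); blobs(s,.011,.05,reg=(.3,.6,-.5,-.2)); blobs(s,.1,.16,reg=(.4,.5,0,.1))
for n in ("side","scene"):
    c=cam(n);P=cloud(c);h=cv2.cvtColor(c["pixels"],cv2.COLOR_RGB2HSV);Z=P[...,2]
    m=(h[...,1]>150)&((h[...,0]<8)|(h[...,0]>172))&(Z>.02)&(Z<.05)&(P[...,1]>.2)&(P[...,0]>.2)
    q=P[m];A=np.c_[q[:,:2],np.ones(len(q))];f=np.linalg.lstsq(A,q[:,2],rcond=None)[0];print(n,m.sum(),"slope",f.round(3),np.median(q[:,2]),cv2.minAreaRect((q[:,:2]*1000).astype(np.float32)))
E
```

```text
t 62.25 [0.3963 0.4085 0.2592] [-3.1415e+00 -1.0000e-04  3.0597e+00] q6 -0.753 F [ 0.  -0.1  0.3] w 0.0373 gf 0.0
blob 715 [364. 348.] [ 0.4838 -0.3367  0.0279] [array([ 485.7, -336.9]), array([69.3, 41. ]), np.float64(1.2)]
blob 172 [365. 395.] [ 0.419  -0.4198  0.0304] [array([ 419.8, -418.2]), array([18.9, 43.5]), np.float64(53.6)]
blob 227 [257. 222.] [0.4508 0.0445 0.1308] [array([450.6,  44.8]), array([13.4, 35.6]), np.float64(33.3)]
side 3392 slope [-0.    -0.001  0.031] 0.030854831649298864 ((453.75140380859375, 402.6943664550781), (252.10826110839844, 207.39512634277344), 85.3301773071289)
scene 4471 slope [ 0.001 -0.001  0.028] 0.028661190300112493 ((534.0936279296875, 531.4605712890625), (551.2216186523438, 371.2395324707031), 88.85108184814453)
```

View pics/s5.png

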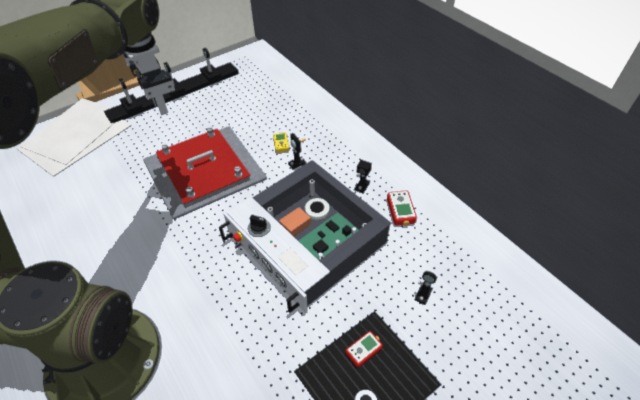

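The view shows the cover flat on the pad at (203,165), handle up. The meter (364,347) and sensor (365,395) are on the mat, the optics have not moved, and the knob is at OFF. Handing in.

```bash
python3 -c "
from station import ctrl
print(ctrl.hand_in())"
```

```text
the job is handed in; nothing more can be done
None
```

I handed the job in after about 62 s of robot time; no verdict came back, but my last camera check showed the isolator at OFF, the meter and sensor (the only two instruments on the cover) flat on the mat, all four thumbscrews popped, the cover level and handle up on the pad, and the optics untouched.

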